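# Put the setter's parts back on the rack by height

### The job

Clear the black-capped spindle cartridge, the brown carton and the red-lidded tin off the steel plate and put them away on the rack, each upright on the shelf with the least headroom it still fits under and wholly on that shelf, not overhanging its edge. Do not shift or knock over anything else.

Things in the scene. Friction and masses are not known exactly. Their poses are not given: they have to be found in the camera images.
- rack: Storage rack of aluminium profile with three clear shelf boards and a clear cover board, fixed to the bench left or right of the middle. Open front faces the robot; no sides. Origin on the bench under the middle of the bottom board's front edge; x inwards, y along the boards, z up. Boards 280 mm wide (y -140..140), 12 mm thick, all end at x = 175 mm. Two 30 mm rear uprights behind that, 390 mm tall
- rack_low (a point): Middle of the front edge of the BOTTOM shelf, on its top face: x = 0, z = 45 mm in the rack frame. Clear height above this shelf 135 mm; the board above it starts 30 mm further in. Every shelf has a rear stop rail of 8 mm round bar whose near side is at x = 166 mm, 8 to 16 mm above the shelf
- rack_mid (a point): Middle of the front edge of the MIDDLE shelf, on its top face: x = 30 mm, z = 192 mm in the rack frame. Clear height above this shelf 92 mm; the board above it starts 30 mm further in
- rack_top (a point): Middle of the front edge of the TOP shelf, on its top face: x = 60 mm, z = 296 mm in the rack frame. Clear height above this shelf 60 mm; the cover board above it starts 30 mm further in
- rack_cover (a point): Middle of the front edge of the cover board, on its top face: x = 90 mm, z = 368 mm in the rack frame
- plate: Bare steel fixture plate on standoff pillars, fixed to the bench on the other side, 220 mm (x) by 310 mm (y), 8 mm thick, its top 85 mm above the bench, with four locating dowels (10 mm diameter, 12 mm tall) at x = -100 and 100 mm, y = -145 and 145 mm. Origin: on the bench under its centre. The things to put away and three others stand on it, about 100 mm apart
- spindle: Spindle cartridge with the BLACK end cap, to put away: upright bare aluminium cylinder 46 mm in diameter up to 98 mm, two thin dark bands, dark tapered nose on top, 120 mm tall in all, about 0.45 kg. Origin: centre of its underside; z up
- carton: Small brown carton with a blue band, to put away: 50 x 50 mm, 80 mm tall, about 0.25 kg, rigid. Origin: centre of its underside; x and y square to its sides, z up
- carton_corner0 (a point): lower corner of the carton, at x = 25 mm, y = 25 mm, z = 0 in its frame
- carton_corner1 (a point): lower corner of the carton, at x = 25 mm, y = -25 mm, z = 0 in its frame
- carton_corner2 (a point): lower corner of the carton, at x = -25 mm, y = -25 mm, z = 0 in its frame
- carton_corner3 (a point): lower corner of the carton, at x = -25 mm, y = 25 mm, z = 0 in its frame
- tin: Round tin with a RED lid and a yellow band, to put away: 54 mm in diameter, 40 mm tall, about 0.18 kg. Origin: centre of its underside; z up
- bottle: Bystander on the plate, in the middle of its far side: white bottle with a blue label, 40 mm in diameter, 85 mm tall. Origin: centre of its underside
- cap: Bystander on the plate: aluminium camshaft bearing cap, a small bridge 64 mm long (its y), 22 mm wide, 32 mm tall with its bolt heads. Origin: centre of its underside
- tappet: Bystander on the plate: steel bucket tappet, 32 mm in diameter, 26 mm tall. Origin: centre of its underside
- spare_spindle: Already on the rack's bottom shelf: spindle cartridge with a RED end cap, 47 mm in diameter, 120 mm tall. Origin: centre of its underside
- jar: Already on the rack's middle shelf: amber jar with a black lid, 48 mm in diameter, 76 mm tall. Origin: centre of its underside
- old_tin: Already on the rack's top shelf: tin with a BLUE lid, 48 mm in diameter, 36 mm tall. Origin: centre of its underside
- deburrer: Bystander: deburring hand tool with a blue handle lying on the bench just in front of the rack, along it, 150 mm long, 20 mm thick. Origin: under the middle of its length, which runs along its x

How it is judged (in metres and radians):
At the end, for the whole second after the job is handed in: The spindle cartridge stands on the bottom shelf, the carton on the middle one and the tin on the top one, each upright within 0.08 rad, its foot within 6 mm of the shelf's surface, at rest, no part of its foot more than 5 mm past the shelf's front edge or ends (x of spindle in the frame of rack above 0.018 m and y of spindle in the frame of rack between -0.122 and 0.122 m and z of spindle in the frame of rack between 0.039 and 0.051 m and angle between each of spindle, carton, tin's own z axis and vertical below 0.08 rad and linear speed of each of spindle, carton, tin below 0.02 m/s and angular speed of each of spindle, carton, tin below 0.2 rad/s and x of each of carton_corner0, carton_corner1, carton_corner2, carton_corner3 in the frame of rack above 0.025 m and y of carton_corner0 in the frame of rack between -0.145 and 0.145 m and y of carton_corner1 in the frame of rack between -0.145 and 0.145 m and y of carton_corner2 in the frame of rack between -0.145 and 0.145 m and y of carton_corner3 in the frame of rack between -0.145 and 0.145 m and z of carton in the frame of rack between 0.186 and 0.198 m and x of tin in the frame of rack above 0.082 m and y of tin in the frame of rack between -0.118 and 0.118 m and z of tin in the frame of rack between 0.29 and 0.302 m); the robot touches nothing.
It fails at once if the bottle, bearing cap or tappet on the plate is shifted by more than 20 mm or tipped (distance of any of bottle, cap, tappet from where it was at the start of the episode above 0.02 m or angle between any of bottle, cap, tappet's own z axis and vertical above 0.35 rad).
It fails at once if the spindle, jar or tin already on the rack is shifted by more than 20 mm or tipped (distance of any of spare_spindle, jar, old_tin from where it was at the start of the episode above 0.02 m or angle between any of spare_spindle, jar, old_tin's own z axis and vertical above 0.35 rad).
It fails at once if the deburring tool is shifted by more than 20 mm (distance of deburrer from where it was at the start of the episode above 0.02 m).
It also fails if it takes over 69 s, if anything falls off the work surface, if the arm or the gripper's body presses on something with over 40 N, if the wrist force passes 120 N, or if a joint passes its speed limit or range.

### The arm

A 6-joint arm with a two-finger parallel gripper is mounted at the origin on the work surface. World frame = base frame: x ahead of the robot, y to its left, z up, the work surface at z = 0. Lengths are in m, angles in degrees, forces in N, time in s.
With the tool pointing down it reaches from about 0.4 to 0.825 m from the base axis. Payload 7 kg.
Tool frame: the origin (TCP) lies midway between the tips of the shut fingers; the grasp point (between the pads) lies 19 mm behind it; z points along the fingers, y is the direction in which the jaws open and shut (so a half turn about z gives the same grasp; the last joint's range is limited). The gripper opens to 88 mm and grips with 3 to 60 N. Pads are 19 mm wide; open, the fingers measure 130 mm over their backs; the gripper's body (78 mm by 193 mm) begins 47 mm behind the grasp point.
Start: joints at [-59.353, 20.546, 0.682, 0, -70.136, -16.507], TCP at [0.165, -0.655, 0.227] pointing down, gripper open.
Joint ranges: [-176.03, 176.03], [-82.01, 121.73], [-58.28, 71.71], [-173.87, 95.51], [-174.79, -0.11], [-173.66, 173.66]. Speed limits (degrees/s): [136.94, 136.94, 172.46, 180, 180, 180].

### API

Orientations are given as a 3x3 rotation matrix whose columns are the frame's x, y, z axes.
In Python, from rig import robot gives the robot as it stands. Calls block until the motion is done:
- robot.goto(position, orientation): joint-space move of the TCP to a pose.
- robot.servo_line(position, ori=None, speed=0.15): straight line of the TCP; ori=None keeps the orientation; speed is the mean speed in m/s.
- robot.movej(angles): joint-space move.
- robot.move_gripper(opening): opening from 0.0 (shut) to 1.0 (fully open); the grip force is fixed at half the most; returns when the fingers have stopped.
- robot.dwell(seconds).
- robot.ik(position, orientation): joint angles nearest the present ones, or None.
- robot.grab_frame(name): name is "scene" or "side" or "wrist"; returns (picture, depth): 384x512x3 uint8, red, green, blue; 384x512 float32, m along the optical axis (not along the pixel's ray), 0 where there is no reading.
- robot.camera_info(name): a dict with "vfov" (degrees; the focal length in pixels is half the picture's height over the tangent of half this angle, whatever the lens; pixels are square), "cx", "cy" (the principal point, pixels), "view" (4x4, takes a point from world to camera coordinates); the wrist camera has in their place "T_tool_cam" (4x4, takes a point from camera to tool coordinates, whose origin is the TCP and whose axes are the flange's). Camera axes: x right, y down, z forward; pixel columns grow to the right and rows downward; lengths in m; the calibration is good to about 2 mm. The wrist camera is an equidistant fisheye: a pixel r from the principal point sees the ray r / f radians off the axis. A picture is of the moment at which its call begins: read the wrist's pose just before it. camera_info takes no time and is no camera call.
A pose or a line that the arm cannot do raises robot.Unreachable and nothing moves.
- robot.job_done(): hands the job in, once; it reports no verdict.
Readings, each from a call of its own:
- robot.read_t(): time.
- robot.read_qpos(): joint angles.
- robot.read_qvel(): joint speeds.
- robot.read_effort(): joint torques, N m.
- robot.read_position(): TCP position.
- robot.read_tcp_rot(): TCP orientation.
- robot.read_force(): force on the tool from outside, world axes, zero at the start.
- robot.read_ft_torque(): the same for the moment, N m.
- robot.read_grip_width(): opening from 0.0 (shut) to 1.0 (fully open).
Only numpy, scipy, OpenCV 4.12 (cv2) and the standard library are available. Lean on these libraries where they do the work, as an engineer would, in place of code of your own. Each camera call takes 0.05 s, during which the arm holds its last target.

## Working session

There is one attempt and no reset: what is moved stays moved. The work goes in short steps, each a Python script; the robot and the scene stay as the last script left them, time stands still between calls to the robot, and variables do not carry over. Pictures are saved under pics/ and viewed, and the job is handed in when it is done.

```bash
ls; mkdir -p pics; cat > h.py <<'E'
import numpy as np, cv2
from rig import robot
def save(n,im): cv2.imwrite('pics/'+n+'.png',im[:,:,::-1])
def cam(n,info=None):
    i=robot.camera_info(n); f=192/np.tan(np.radians(i['vfov'])/2); return f,i['cx'],i['cy'],np.array(i['view']) if 'view' in i else np.array(i['T_tool_cam'])
def pts(n,depth):
    f,cx,cy,V=cam(n); v,u=np.mgrid[:384,:512]
    P=np.stack([(u-cx)/f*depth,(v-cy)/f*depth,depth,np.ones_like(depth)],-1)
    return (P@np.linalg.inv(V).T)[...,:3]
def ray(n,u,v,z):
    f,cx,cy,V=cam(n); M=np.linalg.inv(V); d=M[:3,:3]@np.array([(u-cx)/f,(v-cy)/f,1]); o=M[:3,3]
    return o+d*(z-o[2])/d[2]
def proj(n,p):
    f,cx,cy,V=cam(n); q=V@np.append(p,1); return f*q[0]/q[2]+cx,f*q[1]/q[2]+cy
E
python3 - <<'E'
from h import *
for n in ['scene','side','wrist']:
    im,d=robot.grab_frame(n); save(n+'0',im); np.save(n+'0.npy',d); np.save(n+'0i.npy',im)
    print(n,robot.camera_info(n),(d>0).mean())
print(robot.read_t(),robot.read_position(),robot.read_tcp_rot())
E
```

```text
pics
scene {'vfov': 55.905279094798956, 'cx': 254.39035469131875, 'cy': 194.32424295561808, 'view': array([[ 8.76308383e-01, -4.81750188e-01, -6.11446512e-04,
        -4.41204548e-01],
       [-4.22249967e-01, -7.67464628e-01, -4.82393004e-01,
         3.56086094e-01],
       [ 2.31923656e-01,  4.22983216e-01, -8.75954688e-01,
         9.25019635e-01],
       [ 0.00000000e+00,  0.00000000e+00,  0.00000000e+00,
         1.00000000e+00]])} 0.9958546956380209
side {'vfov': 54.47742314229069, 'cx': 254.89137105169598, 'cy': 191.6346977586758, 'view': array([[-0.85394845, -0.52015102, -0.01466147,  0.484293  ],
       [-0.28926399,  0.49793805, -0.81754758,  0.31928002],
       [ 0.43254871, -0.69390245, -0.57567439,  0.87988666],
       [ 0.        ,  0.        ,  0.        ,  1.        ]])} 0.996368408203125
wrist {'vfov': 65.70646984690485, 'cx': 247.442814076273, 'cy': 193.7327837388898, 'T_tool_cam': array([[-3.05217230e-04, -9.51887693e-01, -3.06446938e-01,
         8.29161288e-02],
       [ 9.99999734e-01, -8.73219039e-05, -7.24747014e-04,
         1.42615013e-04],
       [ 6.63118233e-04, -3.06447078e-01,  9.51887466e-01,
        -1.58618892e-01],
       [ 0.00000000e+00,  0.00000000e+00,  0.00000000e+00,
         1.00000000e+00]])} 0.9958089192708334
0.15 [ 0.16479233 -0.6542016   0.22584947] [[-9.69699240e-01 -2.44301384e-01 -4.67544294e-04]
 [-2.44301776e-01  9.69698531e-01  1.18391574e-03]
 [ 1.64144762e-04  1.26226409e-03 -9.99999190e-01]]
```

View pics/scene0.png

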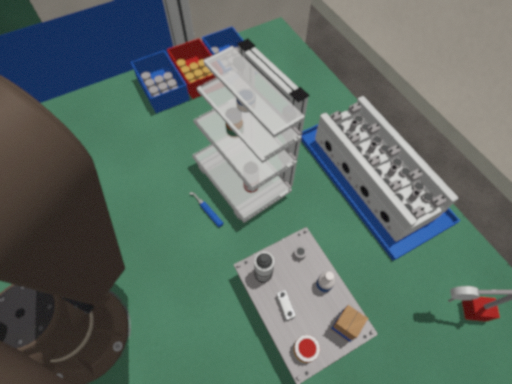

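View pics/side0.png

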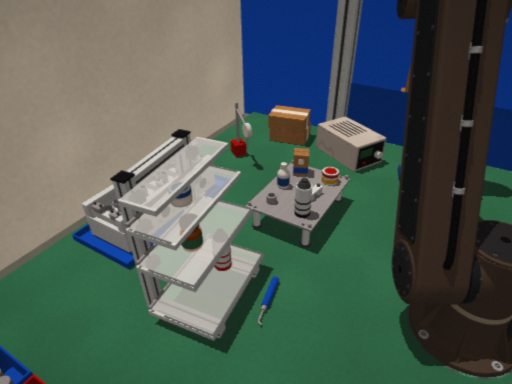

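View pics/wrist0.png

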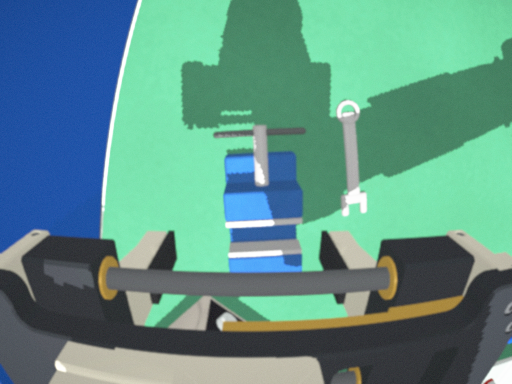

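The scene view shows the rack at about (245,130), with its front towards the lower left, and the plate at about (305,305). On the plate are the spindle (263,265), tin (307,348), carton (349,322), bottle (326,281), cap (286,305) and tappet (300,253). Next I'll zoom in on the rack and the plate.

```bash
python3 - <<'E'
from h import *
a=np.load('scene0i.npy'); b=np.load('side0i.npy')
save('sc_rack',cv2.resize(a[30:230,180:320],None,fx=4,fy=3,interpolation=cv2.INTER_CUBIC)[:600])
save('sc_plate',cv2.resize(a[225:384,225:385],None,fx=3.7,fy=3.7,interpolation=cv2.INTER_CUBIC))
save('sd_rack',cv2.resize(b[125:345,80:290],None,fx=2.7,fy=2.7,interpolation=cv2.INTER_CUBIC))
for n in ['scene','side']:
    d=np.load(n+'0.npy'); P=pts(n,d)
    print(n,{k:P[v,u].round(3).tolist() for k,(u,v) in dict(spindle=(263,258),tin=(307,348),carton=(349,322),plate=(270,300),rb=(230,195)).items()} if n=='scene' else P[[200,185,315],[310,250,190]].round(3).tolist())
E
```

```text
scene {'spindle': [0.467, -0.107, 0.205], 'tin': [0.465, -0.309, 0.127], 'carton': [0.566, -0.31, 0.167], 'plate': [0.452, -0.173, 0.084], 'rb': [0.507, 0.156, 0.043]}
side [[0.445, -0.107, 0.139], [0.743, -0.255, 0.002], [0.544, 0.325, 0.046]]
```

View pics/sc_rack.png

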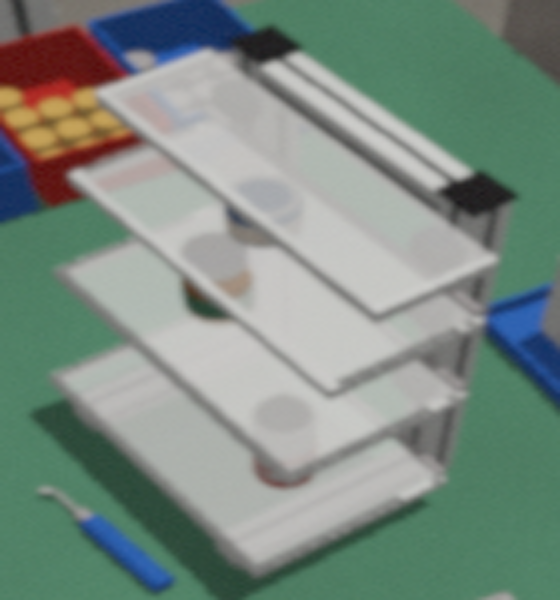

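View pics/sc_plate.png

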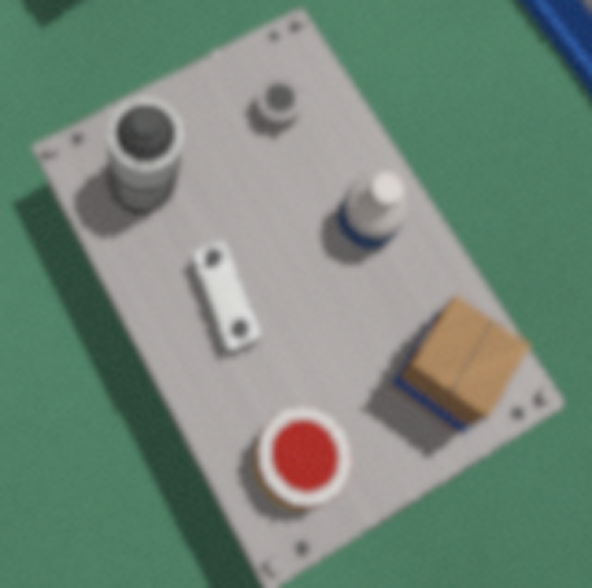

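View pics/sd_rack.png

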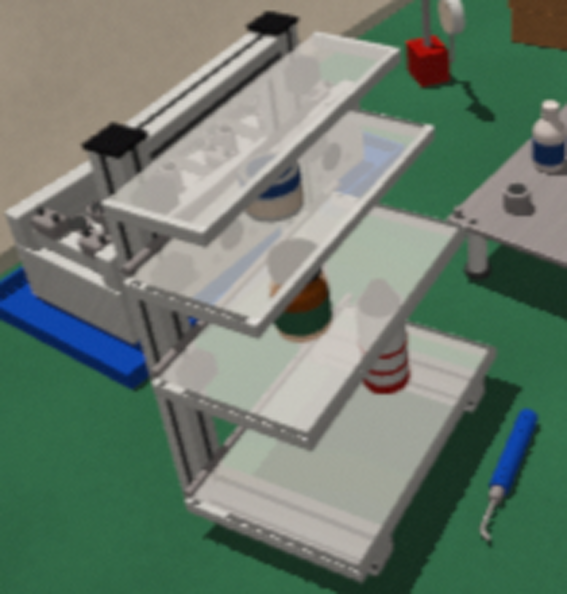

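```bash
python3 - <<'E'
from h import *
zs=[.368,.296,.192,.045]; off=[.09,.06,.03,0]
S=[[(204.3,60.7),(274.5,134)],[(197,89.3),(263.3,160)],[(194.5,120),(252.5,187.3)],[(193.8,155.7),(243.8,220.7)]]
D=[[(227.4,142.8),(155.9,213.9)],[(240.4,171.3),(175.6,247.2)],[(254,209.4),(194.8,288.7)],[(262.2,254.6),(217.8,336.9)]]
for n,L in (('scene',S),('side',D)):
    d=np.load(n+'0.npy')
    for z,o,(a,b) in zip(zs,off,L):
        A=ray(n,*a,z);B=ray(n,*b,z)
        if A[1]<B[1]: A,B=B,A
        v=(A-B)[:2]; yaw=np.arctan2(-v[0],v[1]); xh=np.array([np.cos(yaw),np.sin(yaw)])
        m=(A+B)[:2]/2-xh*o
        print(n,z,A.round(3),B.round(3),'len',np.linalg.norm(v).round(3),'yaw',np.degrees(yaw).round(2),'org',m.round(4))
f,cx,cy,V=cam('scene')
for n in('scene','side'): print(np.linalg.inv(cam(n)[3])[:3,3])
E
```

```text
scene 0.368 [0.557 0.35  0.368] [0.593 0.074 0.368] len 0.278 yaw 7.51 org [0.4859 0.2   ]
scene 0.296 [0.523 0.343 0.296] [0.565 0.069 0.296] len 0.276 yaw 8.67 org [0.4848 0.1968]
scene 0.192 [0.499 0.341 0.192] [0.537 0.071 0.192] len 0.273 yaw 8.04 org [0.4883 0.2017]
scene 0.045 [0.47  0.335 0.045] [0.503 0.061 0.045] len 0.275 yaw 6.76 org [0.4867 0.1981]
side 0.368 [0.546 0.359 0.368] [0.589 0.077 0.368] len 0.285 yaw 8.72 org [0.4786 0.204 ]
side 0.296 [0.519 0.353 0.296] [0.56  0.071 0.296] len 0.284 yaw 8.25 org [0.48   0.2032]
side 0.192 [0.492 0.347 0.192] [0.524 0.069 0.192] len 0.28 yaw 6.6 org [0.4784 0.2049]
side 0.045 [0.456 0.337 0.045] [0.5   0.07  0.045] len 0.271 yaw 9.38 org [0.4783 0.2035]
[ 0.32245465 -0.33053467  0.98177895]
[0.12532363 0.70347934 0.77465526]
```

```bash
python3 - <<'E'
from h import *
im=np.load('scene0i.npy'); d=np.load('scene0.npy'); P=pts('scene',d)
Z=P[...,2]
# plate pose: depth pixels near z=.085 in region
reg=np.zeros(Z.shape,bool); reg[225:384,225:385]=1
m=reg&(abs(Z-.085)<.006)
m=cv2.morphologyEx(m.astype(np.uint8),cv2.MORPH_CLOSE,np.ones((3,3)))
q=P[(m>0)&(abs(Z-.085)<.006)][:,:2].astype(np.float32); print('plate',cv2.minAreaRect(q), q.min(0),q.max(0), np.median(Z[m>0]))
up=reg&(Z>.085+.010)&(Z<.22)
n,l,s,c=cv2.connectedComponentsWithStats(up.astype(np.uint8))
for i in range(1,n):
    if s[i,4]<20: continue
    p=P[l==i]; zt=np.percentile(p[:,2],97); t=p[p[:,2]>zt-.006]
    (xy,r)=cv2.minEnclosingCircle(t[:,:2].astype(np.float32)); rect=cv2.minAreaRect(t[:,:2].astype(np.float32))
    print(i,s[i].tolist(),c[i].round(1),'ztop',zt.round(3),'circ',np.round(xy,4),round(r,4),'rect',np.round(rect[0],4),np.round(rect[1],4),round(rect[2],1), 'mean',t.mean(0).round(4))
im=np.load('side0i.npy'); d=np.load('side0.npy'); P=pts('side',d); Z=P[...,2]
reg=(P[...,0]>.3)&(P[...,0]<.65)&(P[...,1]<0)&(P[...,1]>-.42)&(Z>.097)&(Z<.23)
n,l,s,c=cv2.connectedComponentsWithStats(reg.astype(np.uint8))
for i in range(1,n):
    if s[i,4]<20: continue
    p=P[l==i]; zt=np.percentile(p[:,2],97); t=p[p[:,2]>zt-.006]
    rect=cv2.minAreaRect(t[:,:2].astype(np.float32))
    print('side',i,s[i].tolist(),'ztop',zt.round(3),'rect',np.round(rect[0],4),np.round(rect[1],4),round(rect[2],1),'ext',p.min(0).round(3),p.max(0).round(3))
E
```

```text
plate ((0.5235623717308044, -0.20594872534275055), (0.31018322706222534, 0.2211209237575531), 89.65472412109375) [ 0.4124009  -0.36145535] [ 0.6340742  -0.05064952] 0.08529951296537508
2 [294, 246, 13, 14, 141] [299.9 252.3] ztop 0.114 circ [ 0.5745 -0.1106] 0.0162 rect [ 0.5745 -0.1097] [0.0298 0.0305] 20.2 mean [ 0.5748 -0.1104  0.1111]
3 [254, 252, 20, 30, 503] [263.5 266.2] ztop 0.206 circ [ 0.4699 -0.1071] 0.012 rect [ 0.4687 -0.1081] [0.0193 0.0208] 43.0 mean [ 0.469  -0.1083  0.2044]
5 [316, 272, 20, 21, 311] [325.4 281.8] ztop 0.171 circ [ 0.5852 -0.206 ] 0.01 rect [ 0.5847 -0.2063] [0.0175 0.0182] 61.1 mean [ 0.5847 -0.2061  0.1696]
6 [277, 290, 19, 30, 284] [285.8 304.9] ztop 0.119 circ [ 0.4733 -0.2042] 0.032 rect [ 0.4756 -0.2047] [0.063  0.0198] 82.8 mean [ 0.475  -0.2056  0.1155]
7 [331, 305, 37, 37, 798] [349.2 323.3] ztop 0.168 circ [ 0.5736 -0.311 ] 0.034 rect [ 0.5736 -0.3111] [0.0505 0.0499] 25.0 mean [ 0.5733 -0.3113  0.1652]
9 [294, 335, 26, 28, 564] [306.4 348.6] ztop 0.128 circ [ 0.4653 -0.309 ] 0.0273 rect [ 0.4657 -0.3094] [0.0527 0.0534] 14.6 mean [ 0.4651 -0.3091  0.1256]
side 1 [293, 148, 16, 26, 376] ztop 0.166 rect [ 0.5722 -0.3064] [0.0493 0.0531] 25.0 ext [ 0.539 -0.338  0.098] [ 0.604 -0.273  0.167]
side 2 [277, 162, 12, 25, 235] ztop 0.17 rect [ 0.583  -0.2005] [0.0157 0.0195] 54.7 ext [ 0.562 -0.212  0.097] [ 0.601 -0.179  0.172]
side 3 [321, 167, 18, 16, 231] ztop 0.127 rect [ 0.4625 -0.3035] [0.0515 0.0541] 23.4 ext [ 0.436 -0.331  0.097] [ 0.489 -0.276  0.128]
side 5 [294, 177, 28, 38, 624] ztop 0.204 rect [ 0.4681 -0.1033] [0.0186 0.0181] 59.4 ext [ 0.445 -0.232  0.097] [ 0.491 -0.078  0.207]
side 7 [266, 192, 10, 11, 86] ztop 0.113 rect [ 0.5737 -0.1054] [0.0282 0.031 ] 88.9 ext [ 0.558 -0.12   0.097] [ 0.589 -0.089  0.113]
```

```bash
python3 - <<'E'
from h import *
o=np.array([.482,.201]); y=np.radians(7.9); R=np.array([[np.cos(y),-np.sin(y)],[np.sin(y),np.cos(y)]])
for n,L in (('side',[(223,258),(222,268),(193,242),(192,247),(182,195),(182,201),(225,262),(250,265),(235,220),(215,178)]),('scene',[(245,105),(246,109),(233,128),(234,134),(251,185),(251,189),(245,92),(233,110),(220,190)])):
    P=pts(n,np.load(n+'0.npy'))
    for u,v in L:
        p=P[v,u]; print(n,u,v,p.round(3),'rack',(R.T@(p[:2]-o)).round(3))
E
```

```text
side 223 258 [0.558 0.169 0.089] rack [ 0.071 -0.042]
side 222 268 [0.561 0.173 0.054] rack [ 0.074 -0.038]
side 193 242 [0.559 0.266 0.221] rack [0.085 0.054]
side 192 247 [0.56  0.27  0.209] rack [0.087 0.058]
side 182 195 [0.586 0.25  0.327] rack [0.109 0.034]
side 182 201 [0.589 0.25  0.311] rack [0.112 0.034]
side 225 262 [0.554 0.167 0.075] rack [ 0.067 -0.043]
side 250 265 [0.509 0.119 0.044] rack [ 0.016 -0.085]
side 235 220 [0.543 0.127 0.191] rack [ 0.051 -0.081]
side 215 178 [0.596 0.126 0.296] rack [ 0.102 -0.09 ]
scene 245 105 [0.578 0.179 0.365] rack [ 0.092 -0.035]
scene 246 109 [0.597 0.212 0.309] rack [ 0.116 -0.005]
scene 233 128 [0.546 0.184 0.298] rack [ 0.061 -0.026]
scene 234 134 [0.567 0.227 0.214] rack [0.087 0.015]
scene 251 185 [0.537 0.079 0.191] rack [ 0.038 -0.128]
scene 251 189 [0.531 0.067 0.194] rack [ 0.03  -0.139]
scene 245 92 [0.596 0.213 0.365] rack [ 0.115 -0.004]
scene 233 110 [0.573 0.236 0.296] rack [0.095 0.022]
scene 220 190 [0.488 0.185 0.043] rack [ 0.004 -0.017]
```

```bash
python3 - <<'E'
from h import *
from scipy.optimize import least_squares
o=np.array([.482,.201]); y=np.radians(7.9); R=np.array([[np.cos(y),-np.sin(y)],[np.sin(y),np.cos(y)]])
for n in('scene','side'):
    P=pts(n,np.load(n+'0.npy')); Q=P.copy(); Q[...,:2]=(P[...,:2]-o)@R
    for nm,z,x0 in(('cover',.368,.09),('top',.296,.06),('mid',.192,.03),('low',.045,0)):
        m=(abs(Q[...,2]-z)<.005)&(Q[...,0]>x0-.03)&(Q[...,0]<.18)&(abs(Q[...,1])<.18)
        q=Q[m]
        # front edge: min x per y bin
        ys=np.arange(-.12,.121,.02); xs=np.array([np.percentile(q[abs(q[:,1]-a)<.01][:,0],1) if (abs(q[:,1]-a)<.01).sum()>5 else np.nan for a in ys])
        k=~np.isnan(xs); f=np.polyfit(ys[k],xs[k],1)
        print(n,nm,m.sum(),'front x err',round(f[1]-x0,4),'slope deg',round(np.degrees(f[0]),2),'y ext',np.percentile(q[:,1],[.5,99.5]).round(4))
    for nm,z0,z1,r in(('spare',.055,.16,.0235),('jar',.202,.255,.024),('otin',.304,.338,.024)):
        m=(Q[...,2]>z0)&(Q[...,2]<z1)&(Q[...,0]>.03)&(Q[...,0]<.16)&(abs(Q[...,1])<.12)
        # exclude boards fronts
        q=Q[m]; 
        if len(q)<10: print(n,nm,len(q)); continue
        s=least_squares(lambda c:np.hypot(q[:,0]-c[0],q[:,1]-c[1])-r,np.median(q[:,:2],0)+[0.015,0],loss='soft_l1',f_scale=.002)
        print(n,nm,len(q),s.x.round(4),'res',np.median(abs(s.fun)).round(4))
    m=(Q[...,2]>.008)&(Q[...,2]<.03)&(Q[...,0]>-.15)&(Q[...,0]<-.01)&(abs(Q[...,1])<.2); q=Q[m]
    if len(q): print('deb',len(q),cv2.minAreaRect(q[:,:2].astype(np.float32)))
E
```

```text
scene cover 3510 front x err 0.0019 slope deg 0.47 y ext [-0.1418  0.1383]
scene top 2493 front x err 0.0017 slope deg 0.42 y ext [-0.1417  0.1384]
scene mid 2595 front x err 0.002 slope deg 0.39 y ext [-0.1417  0.1383]
scene low 2555 front x err 0.0021 slope deg 0.46 y ext [-0.1419  0.1381]
scene spare 27 [ 0.0859 -0.061 ] res 0.0003
scene jar 79 [0.1023 0.0345] res 0.0006
scene otin 63 [0.1284 0.0158] res 0.0004
deb 227 ((-0.056438568979501724, -0.02776835858821869), (0.019670037552714348, 0.14661288261413574), 3.604114055633545)
side cover 3323 front x err 0.0009 slope deg 0.48 y ext [-0.1375  0.1419]
side top 3296 front x err 0.0011 slope deg 0.5 y ext [-0.1369  0.1422]
side mid 3891 front x err 0.0012 slope deg 0.61 y ext [-0.1366  0.1426]
side low 4440 front x err 0.0014 slope deg 0.55 y ext [-0.1361  0.143 ]
side spare 212 [ 0.0853 -0.059 ] res 0.0008
side jar 315 [0.1026 0.0371] res 0.001
side otin 227 [0.1286 0.0173] res 0.0007
deb 289 ((-0.05745019018650055, -0.0221550390124321), (0.0188796017318964, 0.1486797034740448), 4.073838710784912)
```

```bash
cat >> h.py <<'E'
RO=np.array([.4834,.2017]); RY=np.radians(7.4)
def rk(x,y,z): c,s=np.cos(RY),np.sin(RY); return np.array([RO[0]+c*x-s*y,RO[1]+s*x+c*y,z])
def ori(az,th,up=1):
    "tool points along azimuth az (deg), th deg from straight down; up=1 camera side up"
    a,t=np.radians([az,th]); h=np.array([np.cos(a),np.sin(a),0]); k=np.array([0,0,1.])
    z=np.sin(t)*h-np.cos(t)*k; x=(np.cos(t)*h+np.sin(t)*k)*up
    return np.stack([x,np.cross(z,x),z],1)
def tcp(g,O): return np.asarray(g)+.019*O[:,2]
SP=np.array([.4685,-.106]); TN=np.array([.464,-.3065]); CA=np.array([.573,-.309]); PZ=.085
E
python3 - <<'E'
from h import *
def t(name,g,az,th,up):
    O=ori(az,th,up); q=robot.ik(tcp(g,O),O); return None if q is None else np.round(q).astype(int).tolist()
for up in(1,-1):
  for th in(60,):
    for nm,g,azs in(('spin',[*SP,PZ+.07],(-30,-13,0,10)),('tin',[*TN,PZ+.024],(-50,-33,-15,0)),('cart',[*CA,PZ+.045],(25,-65,-20)),
      ('Pspin',rk(.04,.06,.12),(0,7.4,20,35)),('Pcart',rk(.068,-.07,.24),(0,7.4,20)),('Ptin',rk(.092,-.08,.325),(0,7.4,20)),('PtinL',rk(.092,.09,.325),(0,7.4,20))):
      for az in azs: print(up,th,nm,az,t(nm,g,az,th,up))
E
```

```text
1 60 spin -30 None
1 60 spin -13 [-45, -2, -53, -119, -32, -130]
1 60 spin 0 [-44, 0, -46, -100, -38, -142]
1 60 spin 10 [-45, 4, -42, -90, -45, -144]
1 60 tin -50 None
1 60 tin -33 [-68, 18, -54, -136, -46, -104]
1 60 tin -15 [-65, 16, -40, -106, -43, -128]
1 60 tin 0 [-63, 19, -32, -89, -50, -137]
1 60 cart 25 [-50, 27, -11, -73, -61, -151]
1 60 cart -65 None
1 60 cart -20 [-52, 17, -35, -120, -32, -129]
1 60 Pspin 0 None
1 60 Pspin 7.4 None
1 60 Pspin 20 [-3, 18, -58, -153, -47, -97]
1 60 Pspin 35 [-3, 15, -44, -121, -38, -121]
1 60 Pcart 0 [-7, -5, -48, -153, -14, -112]
1 60 Pcart 7.4 None
1 60 Pcart 20 None
1 60 Ptin 0 None
1 60 Ptin 7.4 None
1 60 Ptin 20 None
1 60 PtinL 0 None
1 60 PtinL 7.4 None
1 60 PtinL 20 None
-1 60 spin -30 None
-1 60 spin -13 [-45, -2, -53, -119, -32, 50]
-1 60 spin 0 [-44, 0, -46, -100, -38, 38]
-1 60 spin 10 [-45, 4, -42, -90, -45, 36]
-1 60 tin -50 None
-1 60 tin -33 [-68, 18, -54, -136, -46, 76]
-1 60 tin -15 [-65, 16, -40, -106, -43, 52]
-1 60 tin 0 [-63, 19, -32, -89, -50, 43]
-1 60 cart 25 [-50, 27, -11, -73, -61, 29]
-1 60 cart -65 None
-1 60 cart -20 [-52, 17, -35, -120, -32, 51]
-1 60 Pspin 0 None
-1 60 Pspin 7.4 None
-1 60 Pspin 20 [-3, 18, -58, -153, -47, 83]
-1 60 Pspin 35 [-3, 15, -44, -121, -38, 59]
-1 60 Pcart 0 [-7, -5, -48, -153, -14, 68]
-1 60 Pcart 7.4 None
-1 60 Pcart 20 None
-1 60 Ptin 0 None
-1 60 Ptin 7.4 None
-1 60 Ptin 20 None
-1 60 PtinL 0 None
-1 60 PtinL 7.4 None
-1 60 PtinL 20 None
```

```bash
cat > scan.py <<'E'
from h import *
import time
def t(g,az,th,up):
    O=ori(az,th,up); q=robot.ik(tcp(g,O),O); return q is not None
azs=range(-60,71,10); ths=(15,30,45,60,75,90)
t0=time.time()
print('az',list(azs))
for nm,g in(('spin',[*SP,PZ+.07]),('tin',[*TN,PZ+.026]),('cart',[*CA,PZ+.045]),
      ('PspinL',rk(.04,.06,.12)),('PspinLL',rk(.04,.1,.12)),('PcartR',rk(.065,-.09,.24)),('PcartL',rk(.065,.1,.24)),('PtinR',rk(.09,-.09,.325)),('PtinL',rk(.09,.09,.325))):
  for th in ths: print(nm,th,''.join('X' if t(g,az,th,1) else ('x' if t(g,az,th,-1) else '.') for az in azs))
print(time.time()-t0, robot.read_t())
E
python3 scan.py
```

```text
az [-60, -50, -40, -30, -20, -10, 0, 10, 20, 30, 40, 50, 60, 70]
spin 15 XXXXXXXXXXXXXX
spin 30 .......XXXXxxX
spin 45 .......XXxXXXX
spin 60 .....XXXXXXXXX
spin 75 ......XXXXXXXX
spin 90 ......XXXXXXXX
tin 15 XXXXXXXXXXXxxX
tin 30 .....XXXXxXXXX
tin 45 .X..XxxXXXXXXX
tin 60 ...XXXXXXXXXXX
tin 75 ....XXXXXXXXXX
tin 90 ...XXXXXXXXXXX
cart 15 XXXXXXXXXXXXxX
cart 30 X....XXXXXxxXX
cart 45 .....XXxxXXXXX
cart 60 ..XXXXXXXXXXXX
cart 75 ...XXXXXXXXXXX
cart 90 ...XXXXXXXXXXX
PspinL 15 XXXXXXXXXXXXXX
PspinL 30 XXXXX......XXX
PspinL 45 XXXX...X...XxX
PspinL 60 XXX.....XXXXXX
PspinL 75 XXX.......XXXX
PspinL 90 XXX......XXXXX
PspinLL 15 XXXXXXXXXXXXXX
PspinLL 30 XXXXXX.....XXX
PspinLL 45 XXXX.......Xxx
PspinLL 60 XXXX.....XXXXX
PspinLL 75 XXXX......XXXX
PspinLL 90 XXXX.....XXXXX
PcartR 15 XXXXXXXXXXXXXX
PcartR 30 XXXXXXXXXXXXXX
PcartR 45 XXXX......XXXx
PcartR 60 XX....X..xXXXX
PcartR 75 XX.....XXXXXXX
PcartR 90 XX......XXXXXX
PcartL 15 XXXXXXXXXXXXXX
PcartL 30 XXXXXXXXXXXXXX
PcartL 45 XXXXXX.....XXX
PcartL 60 XXXXX...X.XxXX
PcartL 75 XXXX....XXXXXX
PcartL 90 XXXX.....XXXXX
PtinR 15 XXXXXXXXXXXXXX
PtinR 30 XXXXXXXXXXXXXX
PtinR 45 XXXXXXX..XXXXX
PtinR 60 XXXX.....XXxxX
PtinR 75 XXX...XXXXXXXX
PtinR 90 XX.....XXXXXXX
PtinL 15 XXXXXXXXXXXXXX
PtinL 30 XXXXXXXXXXXXXX
PtinL 45 XXXXXXXX..XXXX
PtinL 60 XXXXX......XXx
PtinL 75 XXXXX...XXXXXX
PtinL 90 XXXX....XXXXXX
11.88698148727417 0.15
```

```bash
cat > scan2.py <<'E'
from h import *
def t(g,az,th,up):
    O=ori(az,th,up); q=robot.ik(tcp(g,O),O); return None if q is None else np.round(q).astype(int).tolist()
for nm,g,ths,azs in(('PspL',rk(.032,.07,.12),(38,45,52,60,70,80),(2,7,12,17,22,27)),('PspLL',rk(.032,.105,.12),(38,45,52,60,70,80),(2,7,12,17,22,27)),
   ('PspR',rk(.032,-.112,.12),(45,60,75),(-10,-3,2,7,12,17)),
   ('PcR',rk(.065,-.09,.24),(30,38,60,75,85),(2,7,12,17)),('PcL',rk(.065,.105,.24),(30,38,60,75,85),(2,7,12,17)),('PtR',rk(.09,-.08,.325),(30,45,60,75),(2,7,12,17)),('PtL',rk(.09,.09,.325),(30,45),(2,7,12,17))):
  for th in ths: print(nm,th,{az:t(g,az,th,1) or t(g,az,th,-1) for az in azs})
E
python3 scan2.py | sed 's/None/-/g'
```

```text
PspL 38 {2: -, 7: -, 12: -, 17: -, 22: -, 27: -}
PspL 45 {2: -, 7: -, 12: [7, 8, -51, -167, -15, -99], 17: -, 22: -, 27: -}
PspL 52 {2: -, 7: -, 12: -, 17: [4, 11, -53, -157, -27, -103], 22: [5, 9, -46, -140, -21, -118], 27: [10, 8, -40, -122, -16, -136]}
PspL 60 {2: -, 7: -, 12: -, 17: -, 22: [-2, 18, -57, -151, -47, -98], 27: [-3, 16, -52, -140, -42, -106]}
PspL 70 {2: -, 7: -, 12: -, 17: -, 22: -, 27: -}
PspL 80 {2: -, 7: -, 12: -, 17: -, 22: -, 27: -}
PspLL 38 {2: -, 7: -, 12: -, 17: -, 22: -, 27: -}
PspLL 45 {2: -, 7: -, 12: -, 17: [12, 9, -46, -159, -11, -107], 22: -, 27: -}
PspLL 52 {2: -, 7: -, 12: -, 17: [9, 12, -56, -168, -30, -96], 22: [8, 11, -50, -152, -24, -107], 27: [10, 10, -42, -134, -18, -124]}
PspLL 60 {2: -, 7: -, 12: -, 17: -, 22: -, 27: [2, 18, -54, -148, -44, -101]}
PspLL 70 {2: -, 7: -, 12: -, 17: -, 22: -, 27: -}
PspLL 80 {2: -, 7: -, 12: -, 17: -, 22: -, 27: -}
PspR 45 {-10: -, -3: -, 2: -, 7: -, 12: -, 17: -}
PspR 60 {-10: -, -3: -, 2: -, 7: [-26, 15, -58, -140, -46, -102], 12: [-25, 14, -53, -130, -43, -111], 17: [-24, 13, -49, -121, -41, -119]}
PspR 75 {-
[... 720 characters left out ...]
: [10, 0, -46, -159, -17, -107]}
PcL 75 {2: -, 7: -, 12: -, 17: -}
PcL 85 {2: -, 7: -, 12: -, 17: -}
PtR 30 {2: [41, -5, -37, 30, -38, 30], 7: [40, -6, -36, 27, -36, 39], 12: [38, -6, -35, 22, -36, 48], 17: [37, -6, -33, 17, -36, 58]}
PtR 45 {2: -, 7: -, 12: -, 17: -}
PtR 60 {2: -, 7: -, 12: -, 17: -}
PtR 75 {2: [-12, -8, -49, -151, -29, -112], 7: [-12, -8, -43, -136, -26, -126], 12: [-10, -8, -39, -123, -26, -138], 17: [-10, -8, -36, -113, -28, -147]}
PtL 30 {2: [57, 1, -33, 36, -44, 12], 7: [56, 0, -33, 35, -41, 18], 12: [55, -1, -33, 33, -39, 25], 17: [54, -1, -33, 30, -37, 33]}
PtL 45 {2: [49, -2, -51, 78, -32, -23], 7: [44, -4, -52, 83, -26, -21], 12: [38, -5, -53, 91, -18, -20], 17: -}
```

```bash
cat > scan3.py <<'E'
from h import *
def t(g,az,th,up):
    O=ori(az,th,up); q=robot.ik(tcp(g,O),O); return None if q is None else np.round(q).astype(int).tolist()
for th in (25,30,35):
  for up in(1,-1):
    for nm,g,azs in(('tin',[*TN,PZ+.028],(0,7,12,20)),('tin+',[TN[0]-.05,TN[1],PZ+.028+.09],(0,7,12,20)),('tinup',[*TN,PZ+.2],(0,7,12,20)),
      ('pre',rk(-.02,-.08,.334),(3,7.4,12)),('pl',rk(.085,-.08,.324),(3,7.4,12)),('preL',rk(-.02,.09,.334),(3,7.4,12)),('plL',rk(.085,.09,.324),(3,7.4,12))):
      print(th,up,nm,{az:t(g,az,th,up) for az in azs})
E
python3 scan3.py | sed 's/None/-/g'
```

```text
25 1 tin {0: [-20, 9, -33, -19, -26, 126], 7: [-23, 10, -29, -24, -31, 139], 12: [-25, 11, -27, -27, -35, 147], 20: [-28, 13, -23, -29, -40, 158]}
25 1 tin+ {0: [-22, -2, -32, -15, -38, 122], 7: [-25, 0, -28, -20, -43, 135], 12: [-27, 1, -26, -22, -46, 142], 20: [-30, 3, -23, -25, -51, 154]}
25 1 tinup {0: [-19, -3, -22, -11, -47, 115], 7: [-22, -1, -19, -15, -51, 126], 12: [-24, 0, -17, -18, -54, 134], 20: [-26, 2, -14, -21, -58, 145]}
25 1 pre {3: [50, -16, -40, 24, -51, 30], 7.4: [49, -16, -39, 22, -50, 37], 12: [48, -16, -38, 19, -49, 44]}
25 1 pl {3: [40, -4, -31, 21, -44, 40], 7.4: [39, -4, -30, 19, -44, 47], 12: [38, -4, -29, 16, -43, 55]}
25 1 preL {3: [67, -7, -35, 28, -54, 11], 7.4: [67, -8, -36, 27, -53, 16], 12: [66, -9, -36, 26, -51, 22]}
25 1 plL {3: [56, 2, -27, 27, -48, 21], 7.4: [55, 2, -27, 25, -47, 27], 12: [55, 1, -27, 24, -45, 33]}
25 -1 tin {0: [-20, 9, -33, -19, -26, -54], 7: [-23, 10, -29, -24, -31, -41], 12: [-25, 11, -27, -27, -35, -33], 20: [-28, 13, -23, -29, -40, -22]}
25 -1 tin+ {0: [-22, -2, -32, -15, -38, -58], 7: [-25, 0, -28, -20, -43, -45], 12: [-27
[... 3336 characters left out ...]
 -25, -44, -37, -11], 20: [-37, 14, -22, -44, -43, -3]}
35 -1 tin+ {0: [-29, -3, -31, -30, -34, -40], 7: [-34, -1, -27, -35, -41, -27], 12: [-37, 1, -25, -37, -46, -20], 20: [-40, 4, -21, -38, -53, -10]}
35 -1 tinup {0: [-23, -5, -25, -21, -40, -54], 7: [-28, -3, -20, -27, -46, -41], 12: [-31, -1, -17, -30, -51, -33], 20: [-34, 1, -14, -33, -58, -22]}
35 -1 pre {3: [52, -20, -52, 41, -42, -166], 7.4: [51, -21, -52, 38, -39, -159], 12: [49, -22, -51, 35, -37, -151]}
35 -1 pl {3: [39, -8, -45, 42, -30, -159], 7.4: [39, -8, -44, 38, -29, -151], 12: [38, -9, -43, 33, -27, -142]}
35 -1 preL {3: -, 7.4: -, 12: -}
35 -1 plL {3: -, 7.4: [55, -2, -41, 47, -35, -173], 12: [54, -3, -41, 46, -32, -167]}
```

```bash
cat > s1.py <<'E'
from h import *
O=ori(7.4,30,1); h=np.array([np.cos(RY),np.sin(RY),0])
g=np.array([*TN,PZ+.028])-.005*h
robot.move_gripper(.82)
robot.goto(tcp(g-.1*O[:,2],O),O)
print(robot.read_t(),robot.read_force())
for n in('wrist','side'):
    im,d=robot.grab_frame(n); save('tin_'+n,im)
print(robot.read_t(),robot.read_position()-tcp(g-.1*O[:,2],O),robot.read_grip_width())
E
python3 s1.py
```

```text
3.0917 [-0.18796713  0.55041919 -0.33996095]
3.1917 [ 8.59153776e-06 -2.44989035e-04 -1.39638283e-05] 0.8246085175391059
```

View pics/tin_wrist.png

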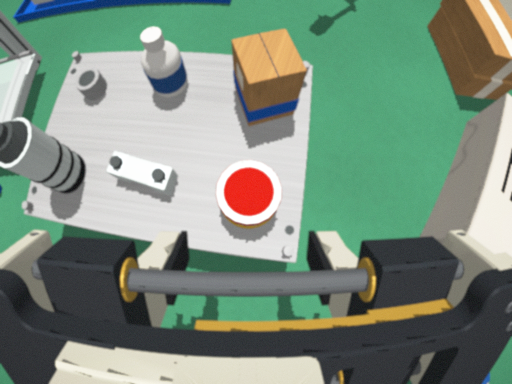

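View pics/tin_side.png

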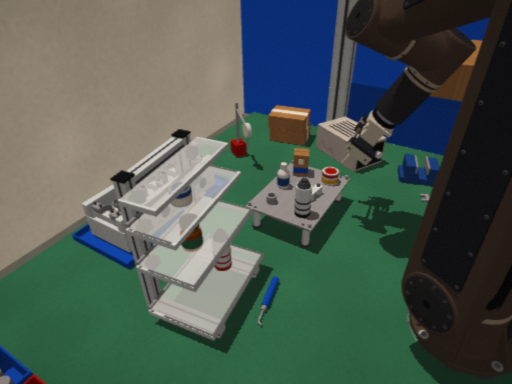

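The wrist view shows the tin's red lid at (248,191), centred between the jaws. The cap (141,170) is clear of the left finger, so I'll grasp.

```bash
cat >> h.py <<'E'
def wray(u,v,z,p,R):
    f,cx,cy,T=cam('wrist'); du,dv=u-cx,v-cy; r=np.hypot(du,dv); a=r/f
    d=np.array([np.sin(a)*du/max(r,1e-9),np.sin(a)*dv/max(r,1e-9),np.cos(a)])
    o=R@T[:3,3]+p; w=R@T[:3,:3]@d; return o+w*(z-o[2])/w[2]
E
cat > s2.py <<'E'
from h import *
im=cv2.imread('pics/tin_wrist.png')[:,:,::-1].astype(int)
m=(im[...,0]>150)&(im[...,1]<70); m[:, :200]=0; m[:,300:]=0; vs,us=np.nonzero(m)
p,R=robot.read_position(),robot.read_tcp_rot()
print(us.mean(),vs.mean(),'tin wrist',wray(us.mean(),vs.mean(),.125,p,R))
O=ori(7.4,30,1); h=np.array([np.cos(RY),np.sin(RY),0])
g=np.array([*TN,PZ+.028])-.005*h
robot.servo_line(tcp(g,O),O,speed=.12); print('F',robot.read_force())
robot.move_gripper(0); print('w',robot.read_grip_width()*.088)
robot.servo_line(tcp(g+[0,0,.03],O),O,speed=.1); print('F',robot.read_force(),robot.read_grip_width()*.088)
robot.servo_line(tcp(g+[-.03,0,.2],O),O,speed=.2)
robot.goto(tcp(rk(-.07,-.08,.34),O),O)
print(robot.read_t())
for n in('scene','side','wrist'): im,d=robot.grab_frame(n); save('tinpre_'+n,im)
E
python3 s2.py
```

```text
248.24363425925927 191.25983796296296 tin wrist [ 0.46553914 -0.30719036  0.125     ]
F [-0.30704761 -0.61484335  0.28217083]
w 0.0537218428172342
F [ 0.21889723  0.35726249 -1.54509764] 0.05347276842389685
7.825
```

```bash
python3 - <<'E'
import cv2,numpy as np
a,b,c=[cv2.imread(f'pics/tinpre_{n}.png') for n in('scene','side','wrist')]
cv2.imwrite('pics/tinpre_ab.png',cv2.resize(np.hstack([a[:,60:400],b[:,80:480]]),(800,415)))
E
```

```text
(no output)
```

View pics/tinpre_ab.png

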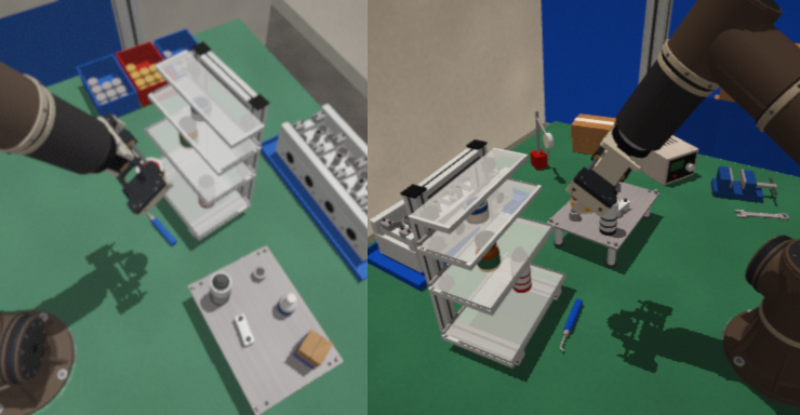

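View pics/tinpre_wrist.png

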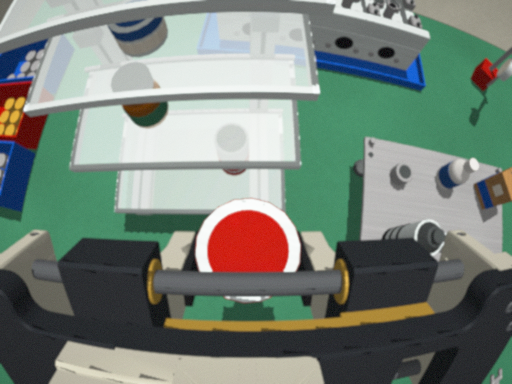

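The tin is held level in front of the top shelf, at (248,250) in the wrist view, and the arm links are clear of the rack. I'll insert it now.

```bash
cat > s3.py <<'E'
from h import *
O=ori(7.4,30,1)
robot.servo_line(tcp(rk(-.03,-.08,.330),O),O,speed=.15)
robot.servo_line(tcp(rk(.086,-.08,.330),O),O,speed=.1); print('F',robot.read_force())
robot.servo_line(tcp(rk(.086,-.08,.3245),O),O,speed=.03); print('F',robot.read_force(),robot.read_t())
for n in('scene','side','wrist'): im,d=robot.grab_frame(n); save('tinin_'+n,im)
E
python3 s3.py; python3 - <<'E'
import cv2,numpy as np
a,b,c=[cv2.imread(f'pics/tinin_{n}.png') for n in('scene','side','wrist')]
cv2.imwrite('pics/tinin_ab.png',np.hstack([cv2.resize(a[30:200,180:320],(400,486)),cv2.resize(b[100:270,120:260],(400,486))]))
E
```

```text
F [-0.85336603 -0.21284191 -1.16562342]
F [-1.11112204  1.17027506  0.59736761] 10.0417
```

View pics/tinin_ab.png

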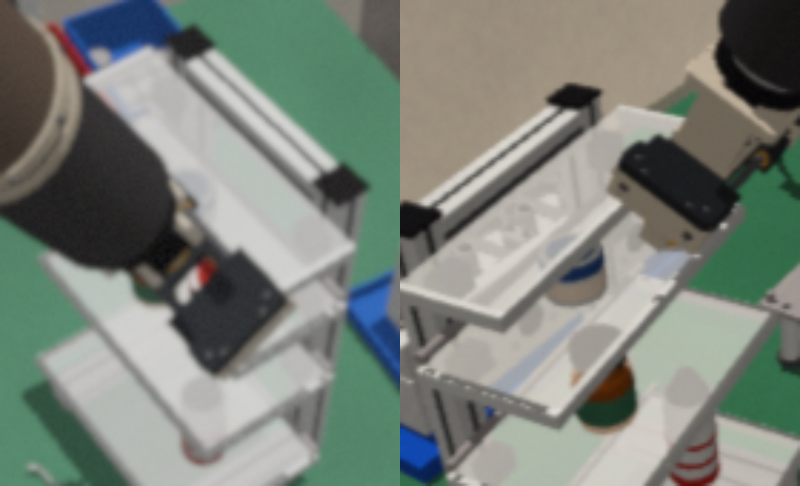

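View pics/tinin_wrist.png

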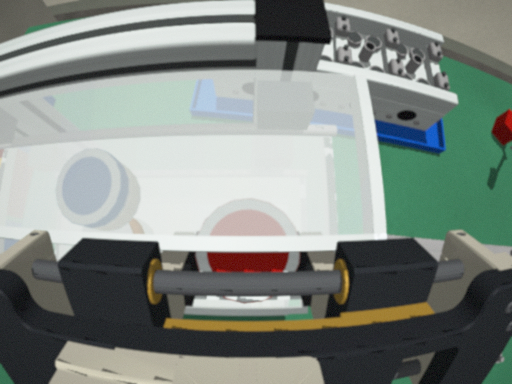

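The tin stands under the cover's front edge, red lid at (250,240), with the blue-lidded tin well to the left at (90,190). The force reading shows it has touched down. I'll release and back out.

```bash
cat > s4.py <<'E'
from h import *
O=ori(7.4,30,1)
robot.servo_line(tcp(rk(.086,-.08,.3238),O),O,speed=.03); print('F',robot.read_force())
robot.move_gripper(.74); print('F',robot.read_force())
robot.servo_line(tcp(rk(-.05,-.08,.33),O),O,speed=.15)
print(robot.read_t(),robot.read_force())
for n in('scene','side','wrist'):
    im,d=robot.grab_frame(n); save('tinout_'+n,im); np.save('tinout_'+n,d)
E
python3 s4.py
python3 - <<'E'
from h import *
R=np.array([[np.cos(RY),-np.sin(RY)],[np.sin(RY),np.cos(RY)]])
a=cv2.imread('pics/tinout_scene.png');b=cv2.imread('pics/tinout_side.png')
cv2.imwrite('pics/tinout_ab.png',np.hstack([cv2.resize(a[30:200,180:320],(400,486)),cv2.resize(b[100:270,120:260],(400,486))]))
from scipy.optimize import least_squares
for n in('scene','side'):
    P=pts(n,np.load(f'tinout_{n}.npy')); Q=P.copy(); Q[...,:2]=(P[...,:2]-RO)@R
    for nm,y0,y1,r in(('otin',-.02,.06,.024),('tin',-.13,-.04,.027)):
        m=(Q[...,2]>.303)&(Q[...,2]<.335)&(Q[...,0]>.045)&(Q[...,0]<.16)&(Q[...,1]>y0)&(Q[...,1]<y1); q=Q[m]
        if len(q)<10: print(nm,len(q)); continue
        s=least_squares(lambda c:np.hypot(q[:,0]-c[0],q[:,1]-c[1])-r,np.median(q[:,:2],0)+[.015,0],loss='soft_l1',f_scale=.002); print(n,nm,len(q),s.x.round(4),np.median(abs(s.fun)).round(4))
def t(g,az,th,up):
    O=ori(az,th,up); q=robot.ik(tcp(g,O),O); return None if q is None else np.round(q).astype(int).tolist()
for th in(52,56,60):
  for nm,g,azs in(('sp',[*SP,PZ+.062],(0,10,20,25)),('sp-',[SP[0]-.09,SP[1],PZ+.09],(0,10,20,25)),('spup',[*SP,PZ+.12],(0,10,20,25)),
   ('pre',rk(-.09,.035,.12),(15,20,25)),('pre8',rk(-.06,.035,.12),(15,20,25)),('pl',rk(.034,.035,.113),(15,20,25)),('preh',rk(-.12,.02,.2),(15,20,25))):
    print(th,nm,{az:t(g,az,th,1) or t(g,az,th,-1) for az in azs})
E
```

```text
F [-3.560489    0.36533217  4.55914672]
F [0.6626619  0.85529114 0.0858303 ]
11.9833 [ 0.30283856 -0.2055529   0.22032158]
scene otin 67 [0.127  0.0159] 0.0006
scene tin 230 [ 0.0922 -0.0811] 0.0006
side otin 230 [0.127 0.018] 0.0008
side tin 295 [ 0.0913 -0.0793] 0.0006
52 sp {0: [-21, -4, -41, -81, -17, 4], 10: [-29, -1, -39, -77, -31, -168], 20: [-34, 3, -35, -73, -42, -162], 25: [-35, 5, -33, -71, -46, -160]}
52 sp- {0: None, 10: [-33, -14, -44, -66, -36, 1], 20: [-41, -7, -40, -66, -49, -166], 25: [-43, -4, -38, -65, -54, -162]}
52 spup {0: None, 10: [-16, -10, -38, -59, -23, 163], 20: [-28, -5, -33, -64, -41, 1], 25: [-31, -2, -31, -63, -47, 6]}
52 pre {15: None, 20: [1, -3, -57, -131, -21, -124], 25: [5, -4, -52, -119, -18, -138]}
52 pre8 {15: None, 20: [0, 0, -55, -133, -21, -122], 25: [5, -1, -50, -120, -18, -136]}
52 pl {15: [-1, 11, -53, -153, -28, -105], 20: [1, 10, -47, -137, -22, -119], 25: [5, 9, -41, -121, -19, -135]}
52 preh {15: None, 20: None, 25: None}
56 sp {0: [-36, -2, -44, -94, -29, -153], 10: [-38, 2, -40, -86, -38, -153], 20: [-40, 6, -36, -79, -47, -152], 2
[... 514 characters left out ...]
, 20: None, 25: None}
60 sp {0: [-46, 2, -47, -102, -39, -138], 10: [-46, 5, -42, -92, -46, -141], 20: [-46, 9, -37, -84, -53, -142], 25: [-46, 11, -35, -80, -56, -143]}
60 sp- {0: [-49, -13, -50, -85, -41, -157], 10: [-54, -6, -46, -80, -53, -150], 20: [-55, 0, -42, -75, -60, -147], 25: [-55, 2, -39, -72, -63, -145]}
60 spup {0: [-30, -10, -42, -86, -26, -168], 10: [-37, -5, -39, -81, -40, -163], 20: [-41, 0, -35, -77, -51, -158], 25: [-42, 2, -33, -75, -56, -156]}
60 pre {15: None, 20: None, 25: None}
60 pre8 {15: None, 20: None, 25: None}
60 pl {15: None, 20: [-8, 19, -58, -148, -49, -98], 25: [-8, 17, -53, -137, -44, -105]}
60 preh {15: [12, -22, -54, -125, -3, -144], 20: None, 25: None}
```

View pics/tinout_ab.png

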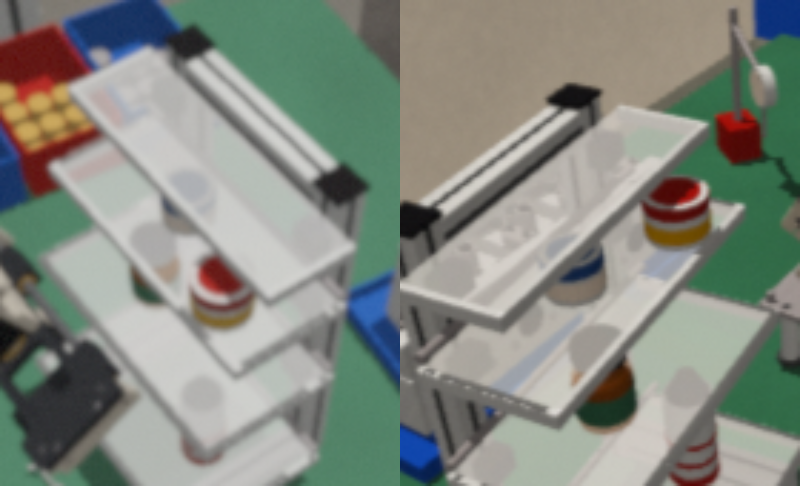

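The tin stands at rack (0.092, -0.080), wholly on the top shelf, and the old tin hasn't moved. Spindle next: a 52° tilt with the camera side down leaves the last joint room to turn.

```bash
cat > s5.py <<'E'
from h import *
def t(g,az,th,up):
    O=ori(az,th,up); q=robot.ik(tcp(g,O),O); return None if q is None else np.round(q).astype(int).tolist()
O30=ori(7.4,30,1); print('ret',t(rk(-.15,-.1,.36),7.4,30,1))
for az in(20,25,30):
  for nm,g in(('way',[.36,-.08,.30]),('sp-',[SP[0]-.1*np.cos(np.radians(az)),SP[1]-.1*np.sin(np.radians(az)),PZ+.062]),('sp',[*SP,PZ+.062]),('up',[*SP,PZ+.09]),
    ('bk',[.38,-.1,PZ+.12]),('mid',[.37,.05,.2]),('pre9',rk(-.09,.035,.12)),('pre',rk(-.06,.035,.12)),('pl',rk(.034,.035,.113)),('pl+',rk(.034,.035,.106))):
    print(az,nm,t(g,az,52,-1))
E
python3 s5.py
```

```text
ret [87, -42, -51, 30, -77, 5]
20 way [-18, -29, -38, -44, -45, -30]
20 sp- [-49, 1, -39, -68, -53, 25]
20 sp [-34, 3, -35, -73, -42, 18]
20 up [-31, -1, -34, -69, -41, 10]
20 bk [-36, -12, -39, -62, -48, 4]
20 mid None
20 pre9 [1, -3, -57, -131, -21, 56]
20 pre [0, 0, -55, -133, -21, 58]
20 pl [1, 10, -47, -137, -22, 61]
20 pl+ [0, 11, -48, -139, -25, 65]
25 way [-30, -24, -34, -51, -56, -14]
25 sp- [-50, 4, -36, -66, -57, 27]
25 sp [-35, 5, -33, -71, -46, 20]
25 up [-33, 1, -32, -67, -46, 13]
25 bk [-39, -9, -37, -62, -54, 10]
25 mid None
25 pre9 [5, -4, -52, -119, -18, 42]
25 pre [5, -1, -50, -120, -18, 44]
25 pl [5, 9, -41, -121, -19, 45]
25 pl+ [3, 10, -42, -124, -21, 50]
30 way [-35, -20, -31, -53, -63, -6]
30 sp- [-50, 7, -33, -63, -60, 29]
30 sp [-36, 7, -31, -69, -51, 22]
30 up [-34, 3, -30, -66, -51, 16]
30 bk [-41, -6, -35, -61, -59, 14]
30 mid None
30 pre9 [9, -4, -49, -108, -17, 32]
30 pre [8, -1, -47, -108, -18, 33]
30 pl [8, 8, -38, -108, -18, 33]
30 pl+ [6, 10, -39, -112, -20, 38]
```

```bash
cat > fitfk.py <<'E'
from h import *
from scipy.spatial.transform import Rotation as Rt
from scipy.optimize import least_squares
rng=np.random.default_rng(0); Q=[];Pp=[];RR=[]
for i in range(400):
    g=np.array([rng.uniform(.3,.65),rng.uniform(-.35,.35),rng.uniform(.1,.4)]); O=ori(rng.uniform(-40,60),rng.uniform(0,80),rng.choice([-1,1]))
    q=robot.ik(g,O)
    if q is not None: Q.append(q);Pp.append(g);RR.append(O)
Q=np.radians(Q);Pp=np.array(Pp);RR=np.array(RR);n=len(Q);print(n)
def fk(th,Q):
    R=np.tile(np.eye(3),(len(Q),1,1)); p=np.zeros((len(Q),3))
    for i in range(6):
        w=th[6*i:6*i+3]; w=w/np.linalg.norm(w); t=th[6*i+3:6*i+6]
        p=p+R@t; R=R@Rt.from_rotvec(Q[:,i:i+1]*w).as_matrix()
    t=th[36:39]; p=p+R@t; R=R@Rt.from_rotvec(th[39:42]).as_matrix(); return p,R
def res(th):
    p,R=fk(th,Q); return np.concatenate([(p-Pp).ravel(),.3*(R-RR).ravel()])
best=None
for k in range(8):
    sx=[-1,1][k%2]; 
    th0=np.array([0,0,1,0,0,.1, 0,1,0,0,0,.2, 0,1,0,0,.0,.4, sx,0,0,.2,0,0, 0,1,0,.2,0,0, sx,0,0,.1,0,0, .2,0,0, 0,np.pi/2,0.],float)+rng.normal(0,.1*(k>1),42)
    s=least_squares(res,th0,max_nfev=300)
    if best is None or s.cost<best.cost: best=s
    print(k,s.cost,np.abs(s.fun).max())
    if s.cost<1e-3: break
np.save('fk.npy',best.x); print(best.x.reshape(7,6).round(3))
E
python3 fitfk.py
```

```text
296
0 1.0307442015638478e-28 1.3600232051658168e-15
[[  0.     -0.      3.127  -0.      0.     -1.935]
 [  0.      3.128   0.      0.     -1.053   2.134]
 [  0.     -9.282   0.      0.      0.883   0.602]
 [ -5.533  -0.     -0.     -0.575   0.171   0.   ]
 [ -0.     -2.533  -0.      1.039   3.265  -0.   ]
 [-13.254  -0.     -0.      2.545  -3.457   0.   ]
 [ -2.167  -0.     -0.     -1.209   1.209  -1.209]]
```

```bash
cat >> h.py <<'E'
from scipy.spatial.transform import Rotation as Rt
TH=np.load('fk.npy')
def fk(q):
    q=np.radians(np.atleast_2d(q)); R=np.tile(np.eye(3),(len(q),1,1)); p=np.zeros((len(q),3))
    for i in range(6):
        w=TH[6*i:6*i+3]; w=w/np.linalg.norm(w); p=p+R@TH[6*i+3:6*i+6]; R=R@Rt.from_rotvec(q[:,i:i+1]*w).as_matrix()
    p=p+R@TH[36:39]; return p,R@Rt.from_rotvec(TH[39:42]).as_matrix()
def grid(*r): return np.stack(np.meshgrid(*[np.linspace(*a) for a in r]),-1).reshape(-1,3)
BODY=grid((-.039,.039,4),(-.097,.097,9),(-.17,-.066,5)); CAM=grid((.06,.105,3),(-.03,.03,3),(-.19,-.135,3))
def fing(w): return np.concatenate([grid((-.01,.01,3),(s*w/2,s*(w/2+.021),2),(-.066,0,6)) for s in(1,-1)])
def obj(R0,kind):
    # object points rel. to grasp, in world axes at pick (upright) -> tool frame; kind=(radius,zlo,zhi,offset vec)
    r,a,b,off=kind; an=np.linspace(0,2*np.pi,13)[:-1]
    P=np.array([[r*np.cos(t),r*np.sin(t),z] for t in an for z in np.linspace(a,b,5)])+off
    return P@R0+[0,0,-.019]
class Obs: pass
def clear(P,skip=()):
    "min distance per obstacle of points P (N,3) world"
    c,s=np.cos(RY),np.sin(RY); d=P[:,:2]-RO; X=np.stack([d@[c,s],d@[-s,c],P[:,2]],1); out={}
    def box(A,lo,hi):
        lo,hi=np.array(lo),np.array(hi); e=np.maximum(lo-A,A-hi); return np.where((e>0).any(1),np.linalg.norm(np.maximum(e,0),axis=1),e.max(1)).min()
    def cyl(A,x,y,r,z0,z1):
        e=np.stack([np.hypot(A[:,0]-x,A[:,1]-y)-r,np.maximum(z0-A[:,2],A[:,2]-z1)],1); return np.where((e>0).any(1),np.linalg.norm(np.maximum(e,0),axis=1),e.max(1)).min()
    for n,x,z in(('low',0,.045),('mid',.03,.192),('top',.06,.296),('cover',.09,.368)): out[n]=box(X,(x,-.14,z-.012 if n!='low' else 0),(.175,.14,z))
    out['spare']=cyl(X,.086,-.060,.0235,.045,.165); out['jar']=cyl(X,.102,.036,.024,.192,.268); out['otin']=cyl(X,.127,.017,.024,.296,.332); out['ptin']=cyl(X,.0917,-.08,.027,.296,.336)
    out['deb']=box(X,(-.08,-.12,0),(-.035,.07,.025))
    out['plate']=box(P,(.4125,-.361,.0),(.634,-.05,.085)); out['bench']=P[:,2].min()
    out['dow']=min(cyl(P,a,b,.005,.085,.097) for a in(.4235,.6235) for b in(-.351,-.061))
    out['bottle']=cyl(P,.584,-.2035,.02,.085,.17); out['cap']=box(P,(.462,-.237,.085),(.486,-.17,.117)); out['tap']=cyl(P,.574,-.108,.016,.085,.111)
    out['spin']=cyl(P,*SP,.023,.085,.205); out['cart']=cyl(P,*CA,.035,.085,.165)
    return {k:v for k,v in out.items() if k not in skip}
def checkpose(p,R,w,held=None,skip=()):
    o={}
    for nm,S in(('body',BODY),('cam',CAM),('fing',fing(w)))+((('held',held),) if held is not None else ()):
        for k,v in clear(S@R.T+p,skip).items():
            if k not in o or v<o[k][0]: o[k]=(round(float(v),3),nm)
    return o
def checkpath(poses,w,held=None,skip=(),lim=.03):
    o={}
    for p,R in poses:
        for k,v in checkpose(p,R,w,held,skip).items():
            if k not in o or v<o[k]: o[k]=v
    return {k:v for k,v in o.items() if v[0]<lim}
def jpath(q0,q1,n=25):
    Q=np.array(q0)+np.linspace(0,1,n)[:,None]*(np.array(q1)-q0); return list(zip(*fk(Q)))
def lpath(g0,g1,O,n=12): return [(tcp(np.array(g0)+t*(np.array(g1)-g0),O),O) for t in np.linspace(0,1,n)]
E
cat > s6.py <<'E'
from h import *
q0=robot.read_qpos(); p,R=fk(q0); print('fk err',np.abs(p[0]-robot.read_position()).max())
az=20; O=ori(az,52,-1); hv=np.array([np.cos(np.radians(az)),np.sin(np.radians(az)),0])
s=np.array([*SP,PZ+.062]); ik=lambda g:robot.ik(tcp(g,O),O)
w1=rk(-.13,-.1,.36); O30=ori(7.4,30,1)
pts_={'way':[.36,-.08,.30],'s-':s-.1*hv+[0,0,.0],'s':s,'up':s+[0,0,.03],'bk':[.38,-.1,PZ+.13],'pre':rk(-.09,.045,.12),'pl':rk(.032,.045,.107)}
q={k:ik(v) for k,v in pts_.items()}
for k in q: print(k,None if q[k] is None else q[k].round(0) if hasattr(q[k],'round') else np.round(q[k]))
held=obj(O,(.023,-.062,.058,np.zeros(3)))
q30=robot.ik(tcp(w1,O30),O30)
print('ret->way',checkpath(jpath(q30,q['way']),.065)); print('way->s-',checkpath(jpath(q['way'],q['s-']),.07))
print('s-->s',checkpath(lpath(pts_['s-'],s,O),.065)); 
print('up',checkpath(lpath(s,pts_['up'],O),.046,held,('spin',))); print('up->bk',checkpath(lpath(pts_['up'],pts_['bk'],O),.046,held,('spin',)))
print('bk->pre',checkpath(jpath(q['bk'],q['pre']),.046,held,('spin',)),jpath(q['bk'],q['pre'],5)[2][0])
print('pre->pl',checkpath(lpath(pts_['pre'],rk(.032,.045,.113),O),.046,held,('spin',)))
print('pl',checkpath(lpath(pts_['pl'],pts_['pl'],O),.065,held,('spin',)))
E
python3 s6.py
```

```text
fk err 6.106226635438361e-16
way [-18. -29. -38. -44. -45. -30.]
s- [-49.   1. -39. -68. -53.  25.]
s [-34.   3. -35. -73. -42.  18.]
up [-31.  -1. -34. -68. -41.   9.]
bk [-35. -14. -39. -60. -48.   1.]
pre [   1.   -3.  -58. -135.  -22.   60.]
pl [   0.   11.  -49. -142.  -25.   67.]
ret->way {}
way->s- {}
s-->s {'cap': (0.011, 'fing'), 'spin': (0.002, 'body')}
up {'plate': (-0.0, 'held'), 'cap': (0.028, 'fing')}
up->bk {}
bk->pre {} [0.45429855 0.11114399 0.17185678]
pre->pl {'low': (0.006, 'held'), 'mid': (0.007, 'body'), 'spare': (0.024, 'body'), 'deb': (0.029, 'held')}
pl {'low': (-0.0, 'held'), 'mid': (0.01, 'body'), 'spare': (0.023, 'body')}
```

```bash
cat > s7.py <<'E'
from h import *
az=20; O=ori(az,52,-1); hv=np.array([np.cos(np.radians(az)),np.sin(np.radians(az)),0]); O30=ori(7.4,30,1)
s=np.array([*SP,PZ+.064])-.005*hv
robot.goto(tcp(rk(-.13,-.1,.36),O30),O30)
robot.move_gripper(.74)
robot.goto(tcp([.36,-.08,.30],O),O)
robot.goto(tcp(s-.1*hv,O),O)
print(robot.read_t(),robot.read_force())
for n in('wrist','scene'): im,d=robot.grab_frame(n); save('sp_'+n,im)
E
python3 s7.py
```

```text
15.6167 [0.11127447 0.06444127 0.70597593]
```

View pics/sp_wrist.png

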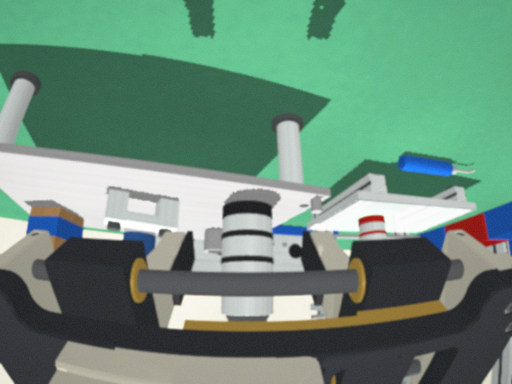

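View pics/sp_scene.png

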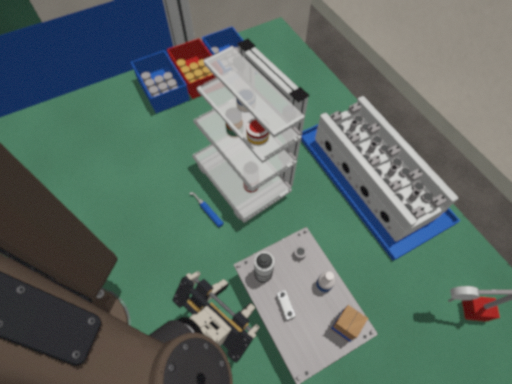

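The camera is upside down here. The spindle is at column 247, centred between the fingers, and the cap is off to one side at (142,210). I'll grasp it and carry it to the bottom shelf.

```bash
cat > s8.py <<'E'
from h import *
az=20; O=ori(az,52,-1); hv=np.array([np.cos(np.radians(az)),np.sin(np.radians(az)),0])
s=np.array([*SP,PZ+.064])-.005*hv
robot.servo_line(tcp(s,O),O,speed=.1); print('F',robot.read_force())
robot.move_gripper(0); print('w',robot.read_grip_width()*.088)
robot.servo_line(tcp(s+[0,0,.03],O),O,speed=.08); print('F',robot.read_force(),robot.read_grip_width()*.088)
robot.servo_line(tcp([.38,-.1,PZ+.13],O),O,speed=.15)
robot.goto(tcp(rk(-.09,.045,.122),O),O)
print(robot.read_t(),robot.read_force())
for n in('side','scene','wrist'): im,d=robot.grab_frame(n); save('sppre_'+n,im)
E
python3 s8.py;  python3 - <<'E'
import cv2,numpy as np
a,b,c=[cv2.imread(f'pics/sppre_{n}.png') for n in('scene','side','wrist')]
cv2.imwrite('pics/sppre_ab.png',cv2.resize(np.hstack([a[:,60:400],b[:,80:480]]),(800,415)))
E
```

```text
F [ 0.49923532 -0.30082221  0.25109144]
w 0.04546589934058675
F [-0.11665886 -0.04007629 -4.78165877] 0.04556497075988619
19.925 [ 0.1865805  -1.06675998 -4.85087336]
```

View pics/sppre_ab.png

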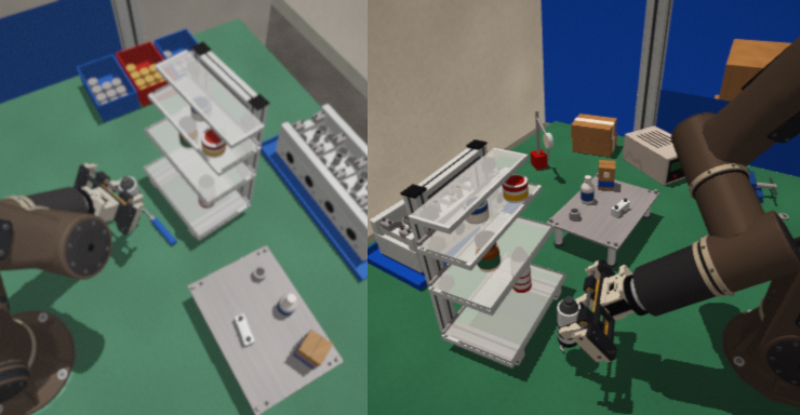

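View pics/sppre_wrist.png

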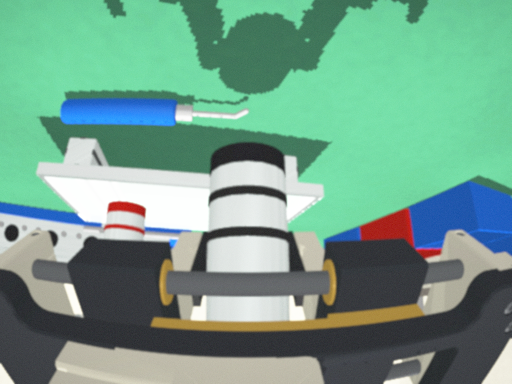

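The spindle is held upright in front of the bottom shelf. The deburrer (blue, 150,112) and the spare spindle (125,220) are clear, so I'll insert it.

```bash
cat > s9.py <<'E'
from h import *
O=ori(20,52,-1)
robot.servo_line(tcp(rk(-.03,.045,.114),O),O,speed=.15); print('F',robot.read_force())
robot.servo_line(tcp(rk(.030,.045,.113),O),O,speed=.08); print('F',robot.read_force())
robot.servo_line(tcp(rk(.030,.045,.1095),O),O,speed=.03); print('F',robot.read_force(),robot.read_t())
for n in('scene','side','wrist'): im,d=robot.grab_frame(n); save('spin_'+n,im)
E
python3 s9.py;  python3 - <<'E'
import cv2,numpy as np
a,b,c=[cv2.imread(f'pics/spin_{n}.png') for n in('scene','side','wrist')]
cv2.imwrite('pics/spin_ab.png',np.hstack([cv2.resize(a[90:250,130:300],(400,376)),cv2.resize(b[180:360,120:310],(400,376))]))
E
```

```text
F [-0.43002639  0.1350125  -4.50098125]
F [-0.80982882 -0.35880106 -3.92091093]
F [ 0.51491034  0.59288854 -5.04672496] 21.7917
```

View pics/spin_ab.png

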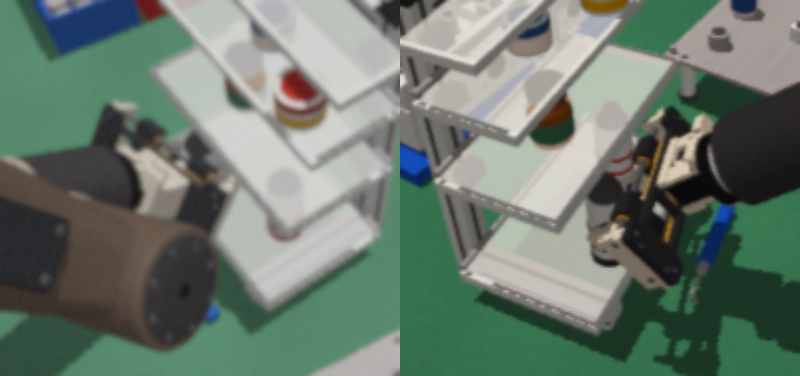

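View pics/spin_wrist.png

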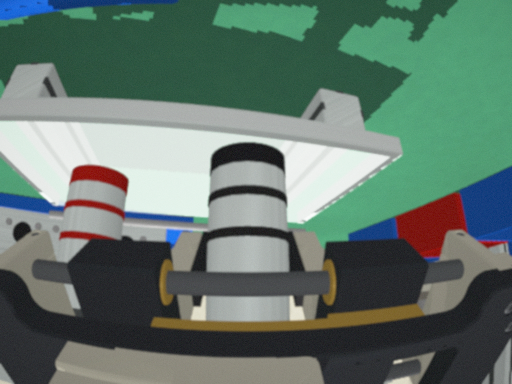

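```bash
cat > s10.py <<'E'
from h import *
O=ori(20,52,-1)
for z in(.1085,.1078,.1071,.1064,.1057):
    robot.servo_line(tcp(rk(.030,.045,z),O),O,speed=.02); F=robot.read_force(); print(z,F)
    if F[2]>0: break
robot.move_gripper(.74); print('F',robot.read_force(),robot.read_grip_width())
robot.servo_line(tcp(rk(.030,.045,.109),O)-.115*np.array([np.cos(np.radians(20)),np.sin(np.radians(20)),0]),O,speed=.12)
print(robot.read_t(),robot.read_force())
for n in('scene','side','wrist'): im,d=robot.grab_frame(n); save('spout_'+n,im); np.save('spout_'+n,d)
R=np.array([[np.cos(RY),-np.sin(RY)],[np.sin(RY),np.cos(RY)]])
from scipy.optimize import least_squares
for n in('scene','side'):
    P=pts(n,np.load(f'spout_{n}.npy')); Q=P.copy(); Q[...,:2]=(P[...,:2]-RO)@R
    for nm,y0,y1,x0,r in(('spare',-.1,-.02,.05,.0235),('spin',.015,.085,.0,.023)):
        m=(Q[...,2]>.06)&(Q[...,2]<.14)&(Q[...,0]>x0)&(Q[...,0]<.16)&(Q[...,1]>y0)&(Q[...,1]<y1); q=Q[m]
        if len(q)<10: print(nm,len(q)); continue
        s=least_squares(lambda c:np.hypot(q[:,0]-c[0],q[:,1]-c[1])-r,np.median(q[:,:2],0)+[.015,0],loss='soft_l1',f_scale=.002); print(n,nm,len(q),s.x.round(4),np.median(abs(s.fun)).round(4), q[:,2].min(),q[:,2].max())
a=cv2.imread('pics/spout_scene.png');b=cv2.imread('pics/spout_side.png')
cv2.imwrite('pics/spout_ab.png',np.hstack([cv2.resize(a[90:250,130:300],(400,376)),cv2.resize(b[180:360,120:310],(400,376))]))
E
python3 s10.py
```

```text
0.1085 [ 1.18217059  0.76182771 -1.17351133]
0.1078 [-4.38681238 -2.49144717  5.49092299]
F [ 0.16176053 -0.19421227  0.49220774] 0.7409237781873526
24.1417 [ 0.14675323  0.10575645 -0.33983768]
scene spare 19 [ 0.085  -0.0614] 0.0005 0.06129591573566673 0.08416307385410715
scene spin 229 [0.0363 0.0449] 0.0006 0.06041893011028587 0.13944049590825924
side spare 164 [ 0.0844 -0.0589] 0.0006 0.060518737257349464 0.12120099498009784
side spin 461 [0.0359 0.0469] 0.0005 0.060012311604955015 0.13997168023686968
```

View pics/spout_ab.png

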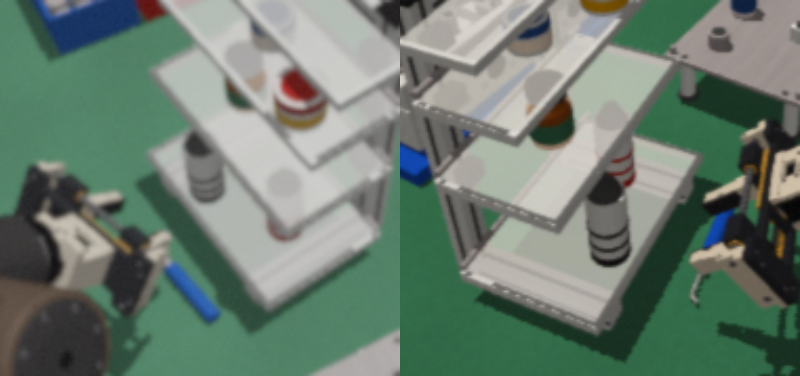

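View pics/spout_wrist.png

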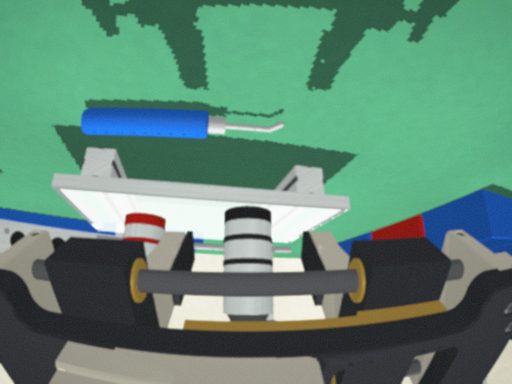

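The spindle stands at rack (0.036, 0.046) on the bottom shelf, and the spare spindle and deburrer haven't moved. Next is the carton, so I'll plan it by comparing tilts and clearances.

```bash
cat > s11.py <<'E'
from h import *
robot_ik=lambda g,O:robot.ik(tcp(g,O),O)
for th,h,offs in((75,.046,.0),(70,.046,.0),(30,.06,.008),(65,.046,0),(80,.046,0)):
  O=ori(25,th,1); hv=np.array([np.cos(np.radians(25)),np.sin(np.radians(25)),0]); c=np.array([*CA,PZ+h])-offs*hv
  held=obj(O,(.035,-h,.08-h,offs*hv))
  P={'c':c,'c-':c-.1*hv+[0,0,.03],'up':c+[0,0,.12]}
  print(th,{k:(lambda q:None if q is None else np.round(q).astype(int).tolist())(robot_ik(v,O)) for k,v in P.items()})
  print('   grasp',checkpath([(tcp(c,O),O)],.07,None,('cart',)),'app',checkpath(lpath(P['c-'],c,O),.07,None,('cart',)))
  for az in(5,8,12):
    O2=ori(az,th,1); h2=np.array([np.cos(np.radians(az)),np.sin(np.radians(az)),0]); 
    for y in(-.075,-.09):
      g=rk(.066,y,.192+h)-offs*h2
      qs={k:(lambda q:None if q is None else np.round(q).astype(int).tolist())(robot_ik(v,O2)) for k,v in {'pl':g,'pl+':g+[0,0,.005],'pre':g-.12*h2+[0,0,.01]}.items()}
      held2=obj(O2,(.03,-h,.08-h,offs*h2))
      print('   az',az,y,qs,checkpath([(tcp(g+[0,0,.005],O2),O2)],.066,held2,('cart','spin'),.025))
E
python3 s11.py
```

```text
75 {'c': [-58, 35, -12, -84, -75, -135], 'c-': [-67, 32, -12, -78, -81, -137], 'up': [-57, 23, -10, -81, -76, -150]}
   grasp {'plate': (0.02, 'body'), 'dow': (0.021, 'fing'), 'bottle': (0.029, 'fing'), 'cap': (0.008, 'body')} app {'plate': (0.02, 'body'), 'dow': (0.021, 'fing'), 'bottle': (0.029, 'fing'), 'cap': (0.008, 'body')}
   az 5 -0.075 {'pl': None, 'pl+': None, 'pre': None} {'mid': (0.005, 'held'), 'top': (0.007, 'held'), 'ptin': (0.019, 'held')}
   az 5 -0.09 {'pl': None, 'pl+': None, 'pre': None} {'mid': (0.005, 'held'), 'top': (0.007, 'held'), 'ptin': (0.019, 'held')}
   az 8 -0.075 {'pl': [-20, 7, -58, -145, -53, -105], 'pl+': [-20, 5, -57, -144, -51, -106], 'pre': None} {'mid': (0.005, 'held'), 'top': (0.007, 'held'), 'ptin': (0.019, 'held')}
   az 8 -0.09 {'pl': [-23, 6, -56, -142, -52, -107], 'pl+': [-22, 5, -56, -141, -50, -109], 'pre': None} {'mid': (0.005, 'held'), 'top': (0.007, 'held'), 'ptin': (0.019, 'held')}
   az 12 -0.075 {'pl': [-21, 6, -54, -137, -51, -111], 'pl+': [-21, 4, -53, -136, -49, -113], 'pre': [-133, -81, -54, -104, -145, 153]} {'mid': (0.005, 'h
[... 5180 characters left out ...]
 'top': (0.007, 'held'), 'ptin': (0.019, 'held')}
   az 8 -0.075 {'pl': None, 'pl+': None, 'pre': None} {'mid': (0.005, 'held'), 'top': (0.007, 'held'), 'ptin': (0.019, 'held')}
   az 8 -0.09 {'pl': None, 'pl+': None, 'pre': None} {'mid': (0.005, 'held'), 'top': (0.007, 'held'), 'ptin': (0.019, 'held')}
   az 12 -0.075 {'pl': None, 'pl+': [-25, 13, -58, -140, -65, -102], 'pre': [-132, -79, -57, -104, -144, 156]} {'mid': (0.005, 'held'), 'top': (0.007, 'held'), 'ptin': (0.019, 'held')}
   az 12 -0.09 {'pl': [-27, 14, -58, -137, -66, -102], 'pl+': [-27, 13, -57, -137, -65, -104], 'pre': [-139, -77, -58, -104, -150, 158]} {'mid': (0.005, 'held'), 'top': (0.007, 'held'), 'ptin': (0.019, 'held')}
```

```bash
cat > plan12.py <<'E'
from h import *
SK=('spin',)
th=70; hh=.054; O=ori(25,th,1); hv=np.array([np.cos(np.radians(25)),np.sin(np.radians(25)),0]); c=np.array([*CA,PZ+hh])
az=8; O2=ori(az,th,1); h2=np.array([np.cos(np.radians(az)),np.sin(np.radians(az)),0])
pl=rk(.067,-.08,.192+hh); pre=pl-.11*h2+[0,0,.01]
held=obj(O,(.035,-hh,.08-hh,np.zeros(3)))
cm=c-.09*hv+[0,0,.05]; W=c-.14*hv+[0,0,.16]; up=c+[0,0,.13]; up2=c+[-.12,.03,.2]
E
cat > s12.py <<'E'
from plan12 import *
q0=robot.read_qpos(); print(np.round(q0))
ik=lambda g,o:robot.ik(tcp(g,o),o)
Q={k:ik(g,o) for k,g,o in(('W',W,O),('cm',cm,O),('c',c,O),('up',up,O),('up2',up2,O),('pre',pre,O2),('pl',pl,O2))}
for k in Q: print(k,None if Q[k] is None else np.round(Q[k]).astype(int).tolist())
Om=ori(20,52,-1); r=tcp(rk(.030,.045,.109),Om)-.115*np.array([np.cos(np.radians(20)),np.sin(np.radians(20)),0])
for rise in((-.0,-.1,.1),(-.02,-.1,.15),(-.02,-.15,.1)):
    qr=robot.ik(r+rise,Om); print('r',rise,None if qr is None else np.round(qr).astype(int).tolist())
    if qr is not None: print('  0->r',checkpath(jpath(q0,qr),.066,None,SK),'r->W',checkpath(jpath(qr,Q['W']),.066,None,SK))
print('0->W',checkpath(jpath(q0,Q['W']),.07,None,SK))
print('W->cm',checkpath(jpath(Q['W'],Q['cm']),.07,None,SK)); print('cm->c',checkpath(lpath(cm,c,O),.072,None,SK+('cart',)))
S2=SK+('cart',)
print('c->up',checkpath(lpath(c,up,O),.05,held,S2)); print('up->up2',checkpath(lpath(up,up2,O),.05,held,S2))
for a in('up','up2'):
    if Q[a] is not None and Q['pre'] is not None: print(a,'->pre',checkpath(jpath(Q[a],Q['pre']),.05,held,S2), [x[0].round(2).tolist() for x in jpath(Q[a],Q['pre'],5)])
held2=obj(O2,(.03,-hh,.08-hh,np.zeros(3)))
print('pre->pl',checkpath(lpath(pre,pl+[0,0,.005],O2),.05,held2,S2)); print('pl',checkpath([(tcp(pl,O2),O2)],.066,held2,S2))
E
python3 s12.py
```

```text
[  -5.    0.  -58. -130.  -26.   59.]
W [-68, 17, -7, -71, -84, -157]
cm [-64, 26, -11, -75, -77, -145]
c [-56, 31, -11, -81, -70, -141]
up [-54, 19, -8, -76, -72, -157]
up2 [-63, 7, -14, -72, -81, -161]
pre [-11, -20, -51, -118, -21, -143]
pl [-16, -2, -50, -138, -34, -119]
r (-0.0, -0.1, 0.1) None
r (-0.02, -0.1, 0.15) None
r (-0.02, -0.15, 0.1) None
0->W {'mid': (-0.004, 'fing'), 'top': (0.007, 'fing'), 'spare': (0.028, 'fing'), 'ptin': (0.02, 'body')}
W->cm {}
cm->c {'dow': (0.028, 'fing'), 'bottle': (0.028, 'fing'), 'cap': (0.009, 'body')}
c->up {'plate': (0.0, 'held'), 'dow': (0.027, 'held'), 'cap': (0.009, 'body')}
up->up2 {}
up ->pre {'mid': (0.029, 'held'), 'top': (-0.004, 'fing'), 'ptin': (0.021, 'fing')} [[0.59, -0.3, 0.26], [0.63, -0.17, 0.3], [0.62, -0.05, 0.31], [0.56, 0.05, 0.3], [0.47, 0.12, 0.25]]
up2 ->pre {'top': (0.006, 'held')} [[0.47, -0.27, 0.33], [0.55, -0.16, 0.35], [0.58, -0.05, 0.34], [0.55, 0.05, 0.31], [0.47, 0.12, 0.25]]
pre->pl {'mid': (0.005, 'held'), 'top': (0.006, 'held'), 'ptin': (0.018, 'held')}
pl {'mid': (0.0, 'held'), 'top': (0.012, 'held'), 'spare': (0.027, 'held'), 'ptin': (0.024, 'held')}
```

```bash
cat > s13.py <<'E'
from plan12 import *
ik=lambda g,o:robot.ik(tcp(g,o),o)
q0=robot.read_qpos(); Om=ori(20,52,-1); bk=np.array([.38,-.1,PZ+.13]); qb=ik(bk,Om); qW=ik(W,O); qu=ik(up2,O); qp=ik(pre,O2)
print('0->bk',checkpath(jpath(q0,qb),.066,None,SK)); print('bk->W',checkpath(jpath(qb,qW),.066,None,SK,.04))
S2=SK+('cart',)
res=[]
for x in(.3,.36,.42):
  for y in(-.2,-.1,-.05,0):
    for z in(.26,.32,.38):
      for a in(0,10,20):
        Oa=ori(a,th,1); q=ik([x,y,z],Oa)
        if q is None or abs(np.array(q)-qp).max()>150: continue
        c1=checkpath(jpath(qu,q),.05,held,S2,1); c2=checkpath(jpath(q,qp),.05,held,S2,1)
        m=min([v[0] for v in list(c1.values())+list(c2.values())]); res.append((m,abs(np.array(q)-qu).max()+abs(np.array(q)-qp).max(),x,y,z,a,np.round(q).astype(int).tolist()))
res.sort(key=lambda r:-r[0])
for r in res[:8]: print(r)
E
python3 s13.py
```

```text
0->bk {}
bk->W {}
(0.039, np.float64(101.36209573527809), 0.3, -0.05, 0.26, 10, [-77, -23, -49, -73, -79, -156])
(0.039, np.float64(102.4331387850574), 0.3, -0.05, 0.32, 10, [-73, -33, -43, -71, -81, -173])
(0.039, np.float64(95.03387244812225), 0.3, 0, 0.26, 20, [-69, -23, -49, -72, -80, -155])
(0.039, np.float64(101.64544245957097), 0.3, 0, 0.32, 20, [-66, -33, -43, -71, -83, -171])
(0.039, np.float64(71.64486695153069), 0.42, 0, 0.26, 10, [-32, -23, -48, -89, -39, -164])
(0.038, np.float64(100.35009515634732), 0.3, -0.1, 0.38, 20, [-76, -22, -31, -69, -92, -169])
(0.038, np.float64(80.97028400511104), 0.36, -0.05, 0.32, 20, [-57, -22, -39, -74, -73, -167])
(0.037, np.float64(90.84262216271964), 0.3, -0.1, 0.32, 20, [-76, -16, -37, -69, -88, -158])
```

```bash
cat > s14.py <<'E'
from plan12 import *
Om=ori(20,52,-1)
robot.goto(tcp([.38,-.1,PZ+.13],Om),Om); robot.move_gripper(.82)
robot.goto(tcp(W,O),O); robot.goto(tcp(cm,O),O)
p,R=robot.read_position(),robot.read_tcp_rot()
im,d=robot.grab_frame('wrist'); save('ca_wrist',im); np.save('ca_p',p);np.save('ca_R',R)
im,d=robot.grab_frame('scene'); save('ca_scene',im)
print(robot.read_t(),robot.read_force(),robot.read_grip_width())
E
python3 s14.py
```

```text
28.95 [-0.13689563  0.48763904 -0.69799106] 0.8210564468070247
```

View pics/ca_wrist.png

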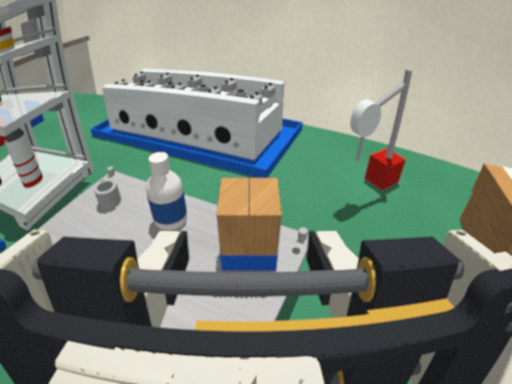

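View pics/ca_scene.png

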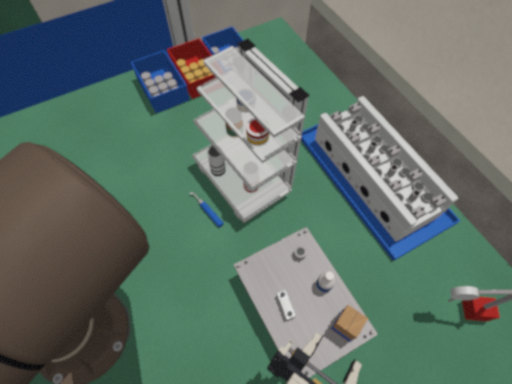

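The wrist view shows the carton square-on, spanning columns 217–281 (centre 249), so position and yaw match. I'll grasp it.

```bash
cat > s15.py <<'E'
from plan12 import *
robot.servo_line(tcp(c,O),O,speed=.1); print('F',robot.read_force())
robot.move_gripper(0); print('w',robot.read_grip_width()*.088)
robot.servo_line(tcp(up,O),O,speed=.12); print('F',robot.read_force(),robot.read_grip_width()*.088)
robot.servo_line(tcp(up2,O),O,speed=.18)
Oa=ori(10,th,1); robot.goto(tcp([.42,0,.26],Oa),Oa); robot.goto(tcp(pre,O2),O2)
print(robot.read_t(),robot.read_force())
for n in('side','scene','wrist'): im,d=robot.grab_frame(n); save('capre_'+n,im)
a=cv2.imread('pics/capre_scene.png');b=cv2.imread('pics/capre_side.png')
cv2.imwrite('pics/capre_ab.png',cv2.resize(np.hstack([a[:,60:400],b[:,80:480]]),(800,415)))
E
python3 s15.py
```

```text
F [-0.90465317 -1.05754641 -0.18831079]
w 0.050193691296180315
F [ 0.2132227  -0.03635861 -2.81188971] 0.05003261229040088
34.4917 [-0.48241164 -0.37869339 -2.57277394]
```

View pics/capre_ab.png

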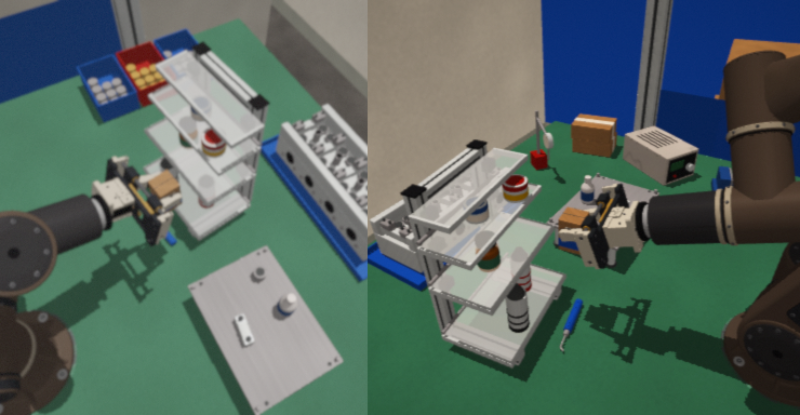

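View pics/capre_wrist.png

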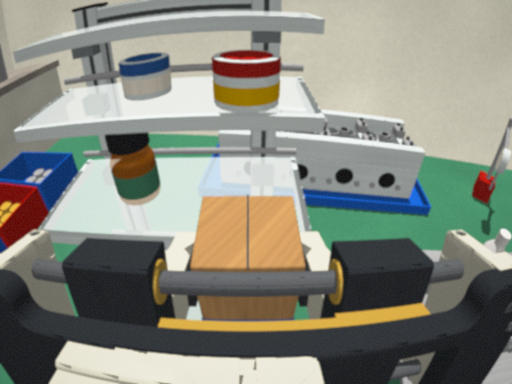

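The carton is level in front of the middle shelf, at (248,245), and the jar (133,170) is clear on the left. I'll insert it now.

```bash
cat > s16.py <<'E'
from plan12 import *
robot.servo_line(tcp(pl-.06*h2+[0,0,.0055],O2),O2,speed=.12); print('F',robot.read_force())
robot.servo_line(tcp(pl-.03*h2+[0,0,.0055],O2),O2,speed=.08); print('F',robot.read_force())
robot.servo_line(tcp(pl+[0,0,.0055],O2),O2,speed=.08); print('F',robot.read_force())
robot.servo_line(tcp(pl+[0,0,.002],O2),O2,speed=.03); print('F',robot.read_force())
for dz in(.0012,.0005,-.0002,-.0009,-.0016):
    robot.servo_line(tcp(pl+[0,0,dz],O2),O2,speed=.02); F=robot.read_force(); print(dz,F)
    if F[2]>.5: break
print(robot.read_t())
for n in('side','scene','wrist'): im,d=robot.grab_frame(n); save('cain_'+n,im)
a=cv2.imread('pics/cain_scene.png');b=cv2.imread('pics/cain_side.png')
cv2.imwrite('pics/cain_ab.png',np.hstack([cv2.resize(a[60:220,150:320],(400,376)),cv2.resize(b[130:310,120:310],(400,376))]))
E
python3 s16.py
```

```text
F [ 1.14297739 -0.21239564 -2.63418363]
F [-0.11631239  0.2962329  -3.20928233]
F [-0.98322764 -0.12061828 -3.21545871]
F [-0.06845363 -0.82411888 -2.42124627]
0.0012 [-0.22497526 -0.20462175 -2.2491888 ]
0.0005 [ 0.13041657  0.03236757 -2.58276522]
-0.0002 [-0.30447609  0.00773535 -0.39428139]
-0.0009 [-3.83058297  0.10284592  5.28550878]
37.525
```

View pics/cain_ab.png

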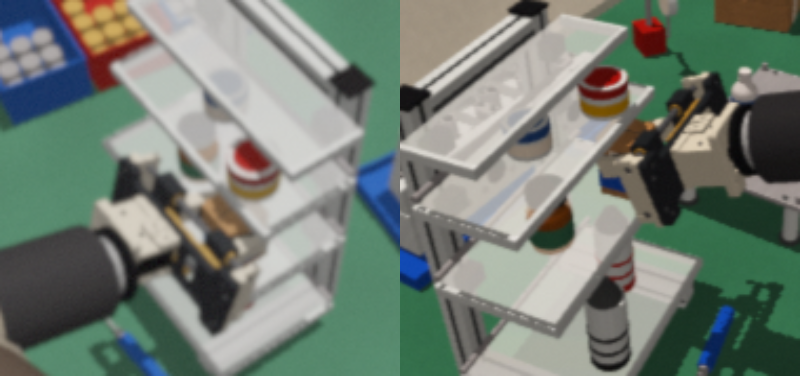

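View pics/cain_wrist.png

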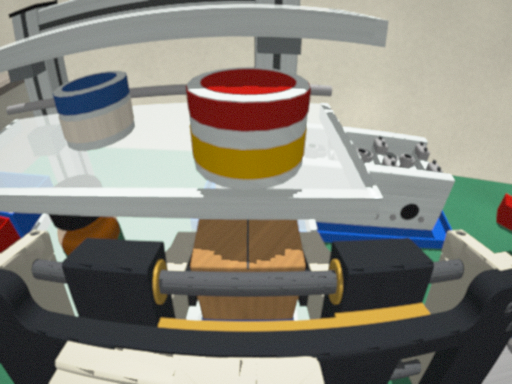

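The carton is under the top shelf and has touched down. I'll release, back out and check.

```bash
cat > s17.py <<'E'
from plan12 import *
robot.move_gripper(.72); print('F',robot.read_force(),robot.read_grip_width())
robot.servo_line(tcp(pl-.11*h2+[0,0,.004],O2),O2,speed=.12); print(robot.read_t(),robot.read_force())
Oa=ori(10,th,1); robot.goto(tcp([.42,0,.26],Oa),Oa); robot.goto(tcp([.38,-.1,.26],Oa),Oa)
robot.dwell(.3)
for n in('scene','side'): im,d=robot.grab_frame(n); save('end_'+n,im); np.save('end_'+n,d); np.save('endi_'+n,im)
print(robot.read_t())
R=np.array([[np.cos(RY),-np.sin(RY)],[np.sin(RY),np.cos(RY)]])
from scipy.optimize import least_squares
for n in('scene','side'):
    P=pts(n,np.load(f'end_{n}.npy')); Q=P.copy(); Q[...,:2]=(P[...,:2]-RO)@R
    for nm,y0,y1,x0,z0,z1,r in(('spare',-.1,-.02,.05,.06,.14,.0235),('spin',.01,.085,.0,.06,.14,.023),('jar',0,.08,.05,.2,.25,.024),('otin',-.02,.06,.08,.303,.333,.024),('tin',-.13,-.04,.05,.303,.333,.027)):
        m=(Q[...,2]>z0)&(Q[...,2]<z1)&(Q[...,0]>x0)&(Q[...,0]<.16)&(Q[...,1]>y0)&(Q[...,1]<y1); q=Q[m]
        if len(q)<10: print(n,nm,len(q)); continue
        s=least_squares(lambda c:np.hypot(q[:,0]-c[0],q[:,1]-c[1])-r,np.median(q[:,:2],0)+[.015,0],loss='soft_l1',f_scale=.002); print(n,nm,len(q),s.x.round(4),np.median(abs(s.fun)).round(4))
    m=(Q[...,2]>.2)&(Q[...,2]<.276)&(Q[...,0]>.02)&(Q[...,0]<.16)&(Q[...,1]<-.035)&(Q[...,1]>-.14); q=Q[m]
    print(n,'carton',len(q),q.min(0).round(3),q.max(0).round(3),cv2.minAreaRect(q[:,:2].astype(np.float32)))
    up=(P[...,0]>.42)&(P[...,0]<.63)&(P[...,1]<-.06)&(P[...,1]>-.35)&(P[...,2]>.095)&(P[...,2]<.18)
    k,l,s,cc=cv2.connectedComponentsWithStats(up.astype(np.uint8))
    for i in range(1,k):
        if s[i,4]>60: p=P[l==i]; zt=np.percentile(p[:,2],97); t=p[p[:,2]>zt-.006]; print('  ',np.round(cv2.minAreaRect(t[:,:2].astype(np.float32))[0],4),zt.round(3))
E
python3 s17.py
```

```text
F [-0.29892795 -0.0751782   0.18519032] 0.7202789318723669
39.25 [ 0.5277198  -0.54530482  0.61775262]
40.9333
scene spare 20 [ 0.0846 -0.0605] 0.0005
scene spin 229 [0.0362 0.045 ] 0.0006
scene jar 80 [0.1003 0.0349] 0.0005
scene otin 67 [0.1271 0.0154] 0.0005
scene tin 187 [ 0.092  -0.0811] 0.0005
scene carton 535 [ 0.042 -0.108  0.2  ] [ 0.093 -0.056  0.276] ((0.06709848344326019, -0.08186455070972443), (0.050244420766830444, 0.052450358867645264), 0.7817255258560181)
   [ 0.5747 -0.1101] 0.114
   [ 0.5844 -0.206 ] 0.172
   [ 0.4757 -0.2058] 0.118
side spare 164 [ 0.0846 -0.059 ] 0.0005
side spin 463 [0.0359 0.047 ] 0.0006
side jar 320 [0.1007 0.0373] 0.0009
side otin 232 [0.127  0.0179] 0.0008
side tin 263 [ 0.0915 -0.0792] 0.0007
side carton 767 [ 0.041 -0.104  0.2  ] [ 0.093 -0.051  0.274] ((0.06725213676691055, -0.07749955356121063), (0.05249230936169624, 0.05287803336977959), 0.6186903119087219)
   [ 0.5827 -0.2018] 0.17
   [ 0.4757 -0.2003] 0.118
   [ 0.5743 -0.1066] 0.112
```

View pics/end_side.png

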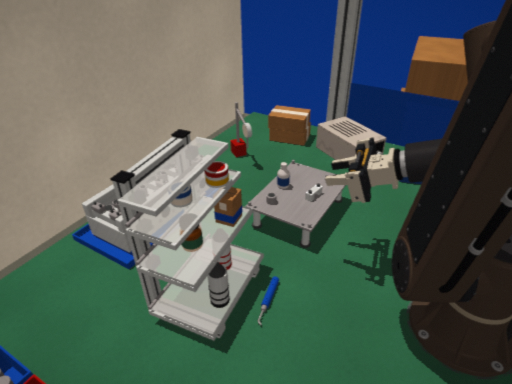

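View pics/end_scene.png

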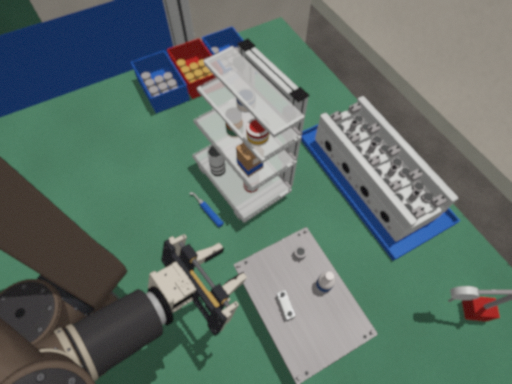

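All three stand upright on their shelves with nothing else disturbed, and the robot is clear of everything.

```bash
python3 -c "
from rig import robot
print(robot.read_force(),robot.job_done(),robot.read_t())"
```

```text
the job is handed in; nothing more can be done
the job is handed in; nothing more can be done
```

The job is handed in at about 41 s of the 69 s allowed. The tin is on the top shelf, the spindle cartridge on the bottom one and the carton on the middle one. Handing in gave no verdict, so what follows rests on my own last camera check.

| Item | Shelf | Centre in the rack frame (x, y) | Gap from its foot to the shelf's front edge |
|---|---|---|---|
| Spindle | bottom | (0.036, 0.046) m | about 13 mm |
| Carton | middle | (0.067, -0.080) m | about 12 mm |
| Tin | top | (0.092, -0.080) m | about 5 mm |

- **Standing:** each one touched down on the force reading before I let go. All three look upright in the pictures, though I did not measure their tilt.
- **Everything else:** the spare spindle, jar, old tin, bottle, cap and tappet each measured within about 3 mm of where they started. The deburrer looks unmoved in the pictures; I did not measure it again.
- **Robot:** the gripper was clear of everything. The largest force in any reading I took was about 7 N.
- **Disagreements:** the scene and side cameras differed by 2–6 mm in y throughout, so I averaged them. The last force and time readings I asked for together with the hand-in came back only as "the job is handed in".

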